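# Make up two coil demonstration kits at the fair stand

## Robot

A 6-joint arm with a two-finger parallel gripper is mounted at the origin on the work surface. World frame = base frame: x ahead of the robot, y to its left, z up, the work surface at z = 0. Lengths are in mm, angles in rad, forces in N, time in s.
With the tool pointing down it reaches from about 250 to 775 mm from the base axis. Payload 4 kg.
Tool frame: the origin (TCP) lies on the centre line of the jaws, within the pads' length; the fingertips stand 14 mm ahead of it and the grasp point (between the pads) lies 5 mm behind it; y points along the fingers, x is the direction in which the jaws open and shut, and the axes are right-handed (so a half turn about y gives the same grasp; the last joint's range is limited). The gripper opens to 85 mm and grips with 20 to 120 N. Pads are 22 mm wide; open, the fingers measure 114 mm over their backs; the gripper's body (76 mm by 85 mm) begins 54 mm behind the grasp point. The pads swing forward as they close: fully open they stand 13 mm farther back than shut.
Start: joints at [1.05, 0.087, 1.371, -0, 1.684, -0.103], TCP at [223.173, 502.703, 245.341] pointing down, gripper open.
Joint ranges: [-3.1, 3.1], [-0.76, 2.03], [0.27, 2.55], [-1.08, 4.22], [0.17, 2.65], [-2.57, 2.57]. Speed limits (rad/s): [2.79, 2.79, 3.14, 3.14, 3.14, 3.14].

## Interface

Orientations are given as a rotation vector (axis times angle).
In Python, from cell import ctrl gives the robot as it stands. The module is installed in compiled form; this text tells all that it offers.
- The arm moves only by the tool jog_arm, never from a script. Its argument "motion" is a list of rows, each a list of 7 numbers: the shift along the tool's x, y, z in cm, then the turn, a rotation vector about the tool's x, y, z in degrees, then the closure in counts, from 0 (fully open) to 255 (shut). In form: [[x, y, z, ax, ay, az, grip], ...]. A call has 1 to 10 rows; each row shifts and turns the pose as measured when the row begins, along the tool's axes as they then stand; what a row does not reach is not made up. A row lasts 1/10 s, in which the tool goes at most 50 mm and 8.59 degrees, less where a joint would pass 70% of its speed; a pose out of reach is approached as far as the arm can. A call with a gripper value outside its range is refused whole. The fingers move at their own pace and stop on an object; "newtons" is the grip in N (left out, the last holds). Time passes only in rows, so rows that do not move let the fingers close. It gives the time, the measured TCP pose, the force and the opening at its end, in the units of the state.
- ctrl.sense(): the state, without advancing time (a new reading comes with each control period).
- ctrl.capture(name): name is "side" or "top"; returns the picture (384x512x3 uint8, red, green, blue); there is no depth.
- ctrl.camera_model(name): a dict with "intrinsics" (3x3 intrinsics, pixels), "eye" and "attitude" of the camera in the world. Camera axes: x right, y up, looking along -z (the intrinsics and any distortion apply to the point x, -y, -z); pixel columns grow to the right and rows downward; lengths in mm; the calibration is good to about 2 mm. A picture is of the moment at which its call begins. camera_model takes no time and is no camera call.
- ctrl.close_job(): hands the job in, once; it reports no verdict.
The state is a dict: "t": time; "joint_positions": joint angles; "joint_velocities": joint speeds; "tau": joint torques, N m; "position": TCP position; "ee_rot": TCP orientation; "wrist_force": force on the tool from outside, world axes, zero at the start; "moment": the same for the moment, N m; "grip_width": opening from 0.0 (shut) to 1.0 (fully open).
Only numpy, scipy, OpenCV 4.12 (cv2) and the standard library are available. Lean on these libraries where they do the work, as an engineer would, in place of code of your own. Each camera call takes 0.05 s, during which the arm holds its last target.

## Task

Make up the two demonstration kits for the stand. In the two-bay tray goes the tall coil in one bay and the aluminium ring in the other; in the three-bay tray goes the short wide coil in the middle bay, with the straight core bar in one end bay and the U-shaped yoke in the other, in either order. Keep the coils upright and set them down gently, leave everything lying flat on the tray floors clear of the ribs, same side up as found, and leave the meter, tape roll and screwdriver where they are.

Things in the scene. Friction and masses are not known exactly. Their poses are not given: they have to be found in the camera images.
- tall_coil: Tall slim copper-wound coil, standing upright, 88 mm high in all: black round foot 48 mm diameter and 8 mm high, winding with black cap 34 mm diameter from 8 to 80 mm height, then a 12 mm steel core stub up to 88 mm. About 0.25 kg. Origin: centre of the underside of the foot; z up its axis.
- short_coil: Short wide copper-wound coil (spool), standing on its flat face: black flanges 54 mm diameter and 5 mm thick at bottom and top, winding 50 mm diameter between, 36 mm high in all. About 0.22 kg. Origin: centre of the underside; z up its axis.
- ring: Plain aluminium ring lying flat: 52 mm outside diameter, 36 mm hole, 26 mm high. About 0.08 kg. Origin: centre of the underside; z up its axis.
- core_bar: Straight bright steel core bar, lying: 80 mm long (its x), 22 mm wide (its y), 26 mm high (its z). About 0.3 kg. Origin: centre of the underside.
- yoke: Dark steel U-shaped yoke, lying flat with both legs on the table: 60 mm long (its x), 56 mm wide (its y), 26 mm high (its z); the 20 mm thick back is at -x, the two 16 mm wide legs point to +x. About 0.4 kg. Origin: centre of the 60 x 56 mm outline, on the underside.
- tray_two: Flat dark grey plastic tray, fixed in place, lying flat: 180 x 112 mm outside, floor 4 mm above the table, with aluminium edge and divider ribs 4 mm thick whose tops are 10 mm above the table. Two bays in a row along the tray's long (y) axis, each 84 mm along y and 104 mm along x inside; bay centres at y = -44 and +44 mm, x = 0. Origin: centre of the underside, z up.
- tray_three: Flat dark grey plastic tray, fixed in place, lying flat: 268 x 112 mm outside, floor 4 mm above the table, with aluminium edge and divider ribs 4 mm thick whose tops are 10 mm above the table. Three bays in a row along the tray's long (y) axis, each 84 mm along y and 104 mm along x inside; bay centres at y = -88, 0 and +88 mm, x = 0. Origin: centre of the underside, z up.
- meter: Bystander: black hand-held meter lying flat, 75 x 145 x 34 mm (145 along its y), with a dial up to 43 mm high; beyond the trays. Origin: centre of the underside.
- tape_roll: Bystander: yellow roll of tape lying flat, 90 mm outside diameter, 25 mm high; far left. Origin: centre of the underside.
- screwdriver: Bystander: screwdriver lying along its x axis, handle to -x, about 0.2 m long; far right. Origin: on its underside near the middle.
There are look-alikes about, which are no part of the job. Leave any purple look-alike of the short_coil alone.

How it is judged (in metres and radians):
At the end, for the whole second after the job is handed in: Tall coil and ring in different bays of the two-bay tray; short coil in the middle of the three-bay tray, bar and yoke in opposite end bays. Each flat on the tray floor (height within 2.5 mm, tilt under 0.06 rad), centre in its bay and within 45 mm of the tray's long centre line, released, at rest (((y of tall_coil in the frame of tray_two between 0.012 and 0.08 m and x of tall_coil in the frame of tray_two between -0.045 and 0.045 m and z of tall_coil in the frame of tray_two between 0.002 and 0.0065 m and angle between each of tall_coil, ring's own z axis and vertical below 0.06 rad and y of ring in the frame of tray_two between -0.08 and -0.012 m and x of ring in the frame of tray_two between -0.045 and 0.045 m and z of ring in the frame of tray_two between 0.002 and 0.0065 m) or (y of tall_coil in the frame of tray_two between -0.08 and -0.012 m and x of tall_coil in the frame of tray_two between -0.045 and 0.045 m and z of tall_coil in the frame of tray_two between 0.002 and 0.0065 m and angle between each of tall_coil, ring's own z axis and vertical below 0.06 rad and y of ring in the frame of tray_two between 0.012 and 0.08 m and x of ring in the frame of tray_two between -0.045 and 0.045 m and z of ring in the frame of tray_two between 0.002 and 0.0065 m)) and y of short_coil in the frame of tray_three between -0.032 and 0.032 m and x of short_coil in the frame of tray_three between -0.045 and 0.045 m and z of short_coil in the frame of tray_three between 0.002 and 0.0065 m and angle between short_coil's own z axis and vertical below 0.06 rad and ((y of core_bar in the frame of tray_three between 0.055 and 0.122 m and x of core_bar in the frame of tray_three between -0.045 and 0.045 m and z of core_bar in the frame of tray_three between 0.002 and 0.0065 m and angle between each of core_bar, yoke's own z axis and vertical below 0.06 rad and y of yoke in the frame of tray_three between -0.122 and -0.055 m and x of yoke in the frame of tray_three between -0.045 and 0.045 m and z of yoke in the frame of tray_three between 0.002 and 0.0065 m) or (y of core_bar in the frame of tray_three between -0.122 and -0.055 m and x of core_bar in the frame of tray_three between -0.045 and 0.045 m and z of core_bar in the frame of tray_three between 0.002 and 0.0065 m and angle between each of core_bar, yoke's own z axis and vertical below 0.06 rad and y of yoke in the frame of tray_three between 0.055 and 0.122 m and x of yoke in the frame of tray_three between -0.045 and 0.045 m and z of yoke in the frame of tray_three between 0.002 and 0.0065 m)) and linear speed of each of tall_coil, short_coil, ring, core_bar, yoke below 0.02 m/s and angular speed of each of tall_coil, short_coil, ring, core_bar, yoke below 0.2 rad/s and contact force between each of tall_coil, short_coil, ring, core_bar, yoke and the fingers below 0.1 N); the robot touches nothing.
It fails at once if a coil is tipped by more than 0.6 rad (angle between any of tall_coil, short_coil's own z axis and vertical above 0.6 rad).
It fails at once if a coil is dropped: let go more than 21 mm above the tray floor (25 mm above the table) ((height (world z) of tall_coil above 0.025 m and contact force between tall_coil and the fingers below 0.1 N) or (height (world z) of short_coil above 0.025 m and contact force between short_coil and the fingers below 0.1 N)).
It fails at once if the meter, tape roll or screwdriver is moved by more than 25 mm (distance of any of meter, tape_roll, screwdriver from where it was at the start of the episode above 0.025 m).
It also fails if it takes over 112 s, if anything falls off the work surface, if the arm or the gripper's body presses on something with over 40 N, if the wrist force passes 120 N, or if a joint passes its speed limit or range.

## Working session

There is one attempt and no reset: what is moved stays moved. The work goes in short steps, Python scripts to look and compute and a tool call to move; the robot and the scene stay as the last step left them, time stands still between calls to the robot, and variables do not carry over. Pictures are saved under pics/ and viewed, and the job is handed in when it is done.

Besides the shell and the picture viewer there is one more tool, called after "Call:" as a command line: name --pt "numbers of a row" for each row, then --argument value for the rest. jog_arm: Moves the arm, as the interface text tells. Its arguments: {"type":"object","properties":{"motion":{"type":"array","items":{"type":"array","items":{"type":"number"}}},"newtons":{"type":"number"}},"required":["motion"]}

```bash
mkdir -p pics; python3 - <<'E'
from cell import ctrl
import cv2
s=ctrl.sense()
for k,v in s.items(): print(k,v)
for n in ("top","side"):
    im=ctrl.capture(n); cv2.imwrite(f"pics/{n}0.png",cv2.resize(im[:,:,::-1],(800,600),interpolation=cv2.INTER_CUBIC)); cv2.imwrite(f"pics/{n}0_raw.png",im[:,:,::-1])
    print(n,ctrl.camera_model(n))
E
```

```text
t 0.0
joint_positions [ 1.04986663e+00  8.79742168e-02  1.37229076e+00  1.85808379e-05
  1.68361614e+00 -1.03084730e-01]
joint_velocities [-0.0006974  -0.00028281 -0.00038958 -0.00112584 -0.00081955  0.00016493]
tau [-9.65138825e-04 -3.51863694e+01 -3.13269818e+01 -1.69712462e-04
  1.07619743e-02 -3.08315208e-06]
position [222.93626415 502.26582596 244.11008424]
ee_rot [-1.37943062 -0.89459868  0.89796168]
wrist_force [-0.25368474 -0.50962846 -0.62725933]
moment [-0.02695266  0.02731758  0.00460086]
grip_width 0.996441665236046
top {'intrinsics': array([[429.66367901,   0.        , 253.0170448 ],
       [  0.        , 429.66367901, 188.32658094],
       [  0.        ,   0.        ,   1.        ]]), 'eye': array([ 487.44613862,    3.20575149, 1166.20206789]), 'attitude': array([ 0.04789959, -0.05072876, -1.58337916])}
side {'intrinsics': array([[472.99394999,   0.        , 262.10530409],
       [  0.        , 472.99394999, 195.92812146],
       [  0.        ,   0.        ,   1.        ]]), 'eye': array([   4.74207571, -725.64303967,  852.08575678]), 'attitude': array([ 0.81524022, -0.27945634, -0.62069298])}
```

View pics/top0.png

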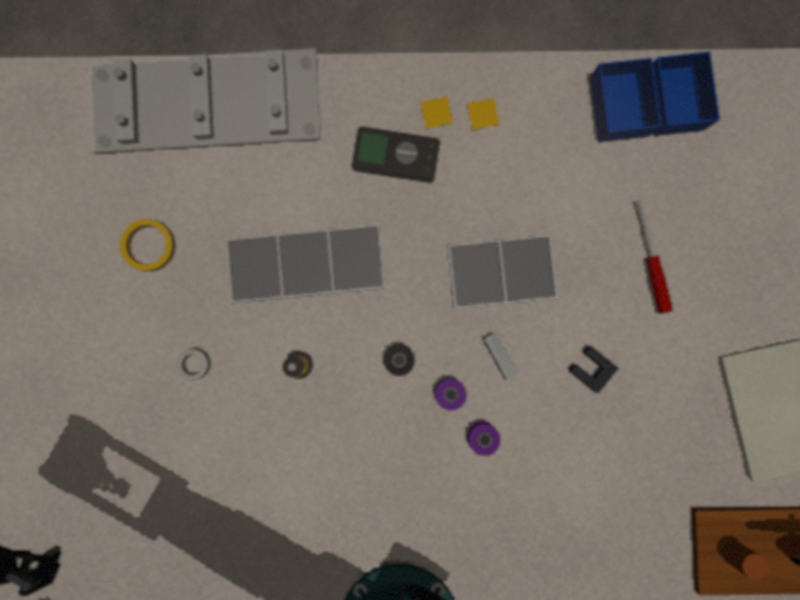

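View pics/side0.png

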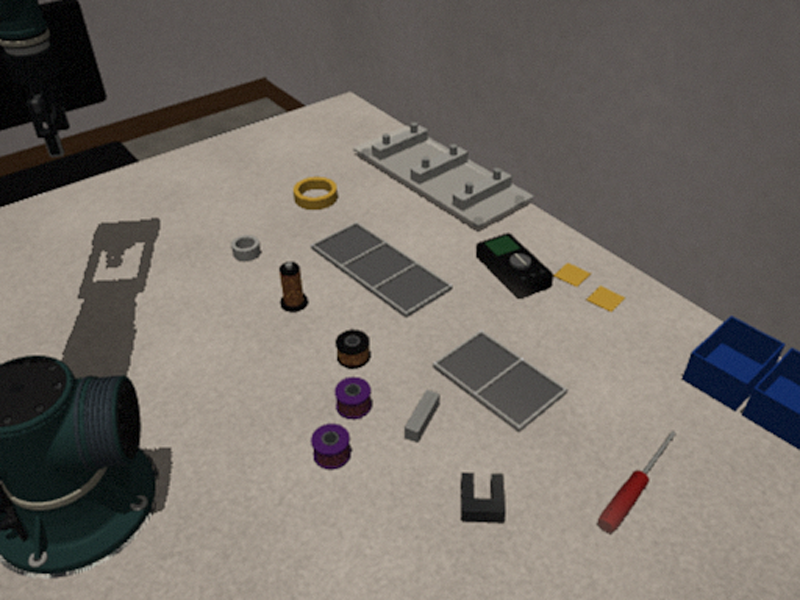

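The short coil is the black-flanged spool at top (399,359). The purple look-alikes at (450,393) and (485,438) are to be left alone. I'll measure and crop next.

```bash
cat > h.py <<'E'
import numpy as np, cv2
from scipy.spatial.transform import Rotation as R
from cell import ctrl
M={n:ctrl.camera_model(n) for n in("top","side")}
def ray(n,uv):
    m=M[n];K=m["intrinsics"];uv=np.atleast_2d(uv).astype(float)
    d=np.c_[(uv[:,0]-K[0,2])/K[0,0],-(uv[:,1]-K[1,2])/K[1,1],-np.ones(len(uv))]
    return m["eye"],R.from_rotvec(m["attitude"]).apply(d)
def onz(n,uv,z):
    e,d=ray(n,uv);return e+d*((z-e[2])/d[:,2])[:,None]
def proj(n,P):
    m=M[n];K=m["intrinsics"];c=R.from_rotvec(m["attitude"]).inv().apply(np.atleast_2d(P)-m["eye"])
    return np.c_[K[0,2]-K[0,0]*c[:,0]/c[:,2],K[1,2]+K[1,1]*c[:,1]/c[:,2]]
E
python3 - <<'E'
import cv2,numpy as np
im=cv2.imread("pics/top0_raw.png")
c=im[215:300,90:410]; cv2.imwrite("pics/topcrop.png",cv2.resize(c,None,fx=2.5,fy=2.5,interpolation=cv2.INTER_CUBIC))
c=im[140:200,140:360]; cv2.imwrite("pics/topcrop2.png",cv2.resize(c,None,fx=3.5,fy=3.5,interpolation=cv2.INTER_CUBIC))
E
```

```text
(no output)
```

View pics/topcrop.png

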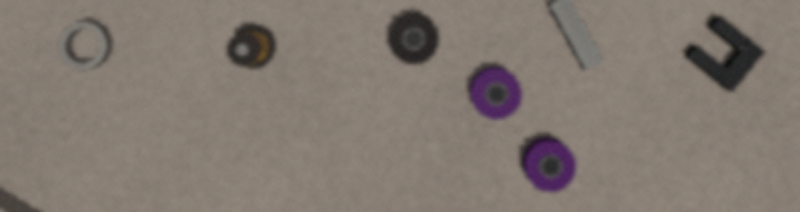

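View pics/topcrop2.png

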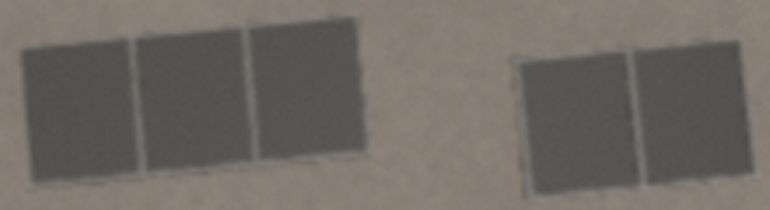

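The crop confirms the black-flanged, copper-wound spool (raw ≈255,230) as the short coil; the two beside it are plainly purple. Now measure.

```bash
python3 - <<'E'
from h import *
im=cv2.imread("pics/top0_raw.png"); hsv=cv2.cvtColor(im,cv2.COLOR_BGR2HSV)
bg=cv2.medianBlur(im,3).astype(int)
g=cv2.cvtColor(im,cv2.COLOR_BGR2GRAY)
print("bg",im[260,200],"floor",im[170,165],"ringpix",im[233,118],"bar",im[228,320])
def comps(mask,x0,y0,x1,y1,amin=30):
    m=np.zeros_like(mask);m[y0:y1,x0:x1]=mask[y0:y1,x0:x1]
    cs,_=cv2.findContours(m,cv2.RETR_EXTERNAL,cv2.CHAIN_APPROX_NONE)
    return [c for c in cs if cv2.contourArea(c)>amin]
# tray floors
mk=((g<100)*255).astype(np.uint8)
for c in comps(mk,140,140,360,200,300):
    r=cv2.minAreaRect(c); 
    P=onz("top",cv2.boxPoints(r),4);ce=onz("top",[r[0]],4)[0]
    print("floor",r,ce.round(1),np.linalg.norm(P[1]-P[0]).round(1),np.linalg.norm(P[2]-P[1]).round(1), [np.degrees(np.arctan2(*(P[i+1]-P[i])[[1,0]])).round(1) for i in(0,1)])
for t,b in(("dark55",55),("dark70",70),("dark85",85)):
  mk=((g<b)*255).astype(np.uint8)
  for c in comps(mk,90,210,410,300):
    (x,y),r=cv2.minEnclosingCircle(c);rr=cv2.minAreaRect(c)
    print(t,(round(x,1),round(y,1)),round(r,1),rr)
sat=((hsv[...,1]<22)*255).astype(np.uint8)
for c in comps(sat,90,210,410,300): print("gray",cv2.minEnclosingCircle(c),cv2.minAreaRect(c))
E
```

```text
bg [116 125 136] floor [80 82 84] ringpix [77 82 87] bar [115 120 122]
floor ((305.3597717285156, 174.73782348632812), (37.76758575439453, 30.147809982299805), 83.6598129272461) [ 595.5 -142.     4. ] 82.2 102.9 [np.float64(-84.4), np.float64(-175.0)]
floor ((337.6075439453125, 171.663818359375), (37.79814147949219, 30.145042419433594), 83.2901611328125) [ 602.7 -229.8    4. ] 82.3 103.1 [np.float64(-84.0), np.float64(-174.9)]
floor ((162.55862426757812, 171.20346069335938), (38.36701965332031, 30.809873580932617), 85.2363510131836) [610.2 245.7   4. ] 83.8 104.8 [np.float64(-85.9), np.float64(-175.4)]
floor ((194.91685485839844, 168.12698364257812), (38.16066360473633, 30.907764434814453), 84.5596694946289) [617.4 157.8   4. ] 84.2 104.3 [np.float64(-85.3), np.float64(-175.0)]
floor ((227.42080688476562, 164.70791625976562), (37.512901306152344, 30.54764175415039), 84.2894058227539) [625.6  69.4   4. ] 83.3 102.6 [np.float64(-85.0), np.float64(-175.0)]
dark55 (305.5, 276.0) 8.2 ((303.9586181640625, 274.2873229980469), (7.507270336151123, 16.35247039794922), 48.012786865234375)
dark5
[... 1276 characters left out ...]
74182129, 21.864328384399414), 38.65980911254883)
dark85 (254.7, 229.4) 10.7 ((254.5, 229.5), (21.0, 19.0), 90.0)
gray ((254.53448486328125, 230.5775909423828), 7.0245819091796875) ((254.78848266601562, 230.94229125976562), (12.747549057006836, 12.551432609558105), 78.69007110595703)
gray ((123.30374145507812, 232.81776428222656), 9.556344032287598) ((123.0, 232.5), (17.0, 18.0), 90.0)
gray ((379.507080078125, 235.70567321777344), 14.510189056396484) ((379.401611328125, 235.91802978515625), (23.046640396118164, 20.613937377929688), 39.80556869506836)
gray ((320.5, 227.0), 15.305328369140625) ((319.74188232421875, 227.40133666992188), (30.10077667236328, 8.525954246520996), 62.10273361206055)
```

```bash
python3 - <<'E'
from h import *
t=cv2.imread("pics/top0_raw.png"); s=cv2.imread("pics/side0_raw.png")
print("short",onz("top",[254.6,230.6],36),"ring",onz("top",[123.2,232.7],26))
P=onz("top",[[254.6,230.6],[123.2,232.7],[190,232.8],[320,227.2],[379.2,236]],0); print(proj("side",P))
def crop(im,c,n,w=20,f=13): 
    x,y=map(int,c); return cv2.resize(im[y-w:y+w,x-w:x+w],None,fx=f,fy=f,interpolation=cv2.INTER_CUBIC)
tops=[(123,233),(190,233),(254,230),(320,227),(379,236)]
row=[crop(t,c,0,20,6.5) for c in tops[:3]]; cv2.imwrite("pics/z1.png",np.hstack(row))
row=[crop(t,c,0,20,9) for c in tops[3:]]; cv2.imwrite("pics/z2.png",np.hstack(row))
sd=[(157,158),(187,183),(226,223)]
cv2.imwrite("pics/z3.png",np.hstack([crop(s,c,0,20,6.5) for c in sd]))
cv2.imwrite("pics/z4.png",np.hstack([crop(s,c,0,20,9) for c in [(270,266),(309,318)]]))
E
```

```text
short [[447.36664192  -1.97762062  36.        ]] ring [[446.08491267 345.01134189  26.        ]]
[[224.26164509 227.90498907]
 [156.27157965 160.80957441]
 [187.09212324 192.65995695]
 [270.07573796 269.6792937 ]
 [308.06545562 322.54091666]]
```

View pics/z1.png

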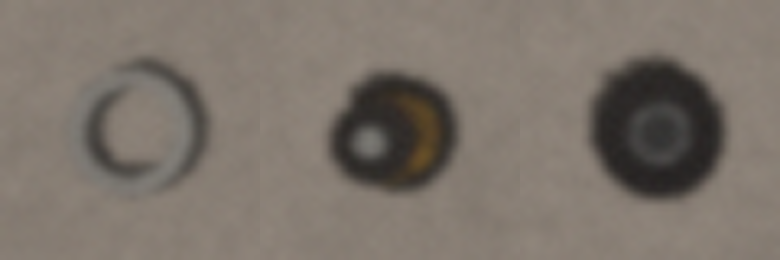

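View pics/z2.png

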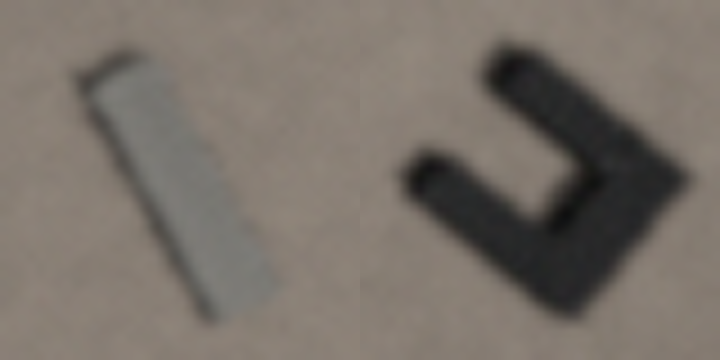

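View pics/z3.png

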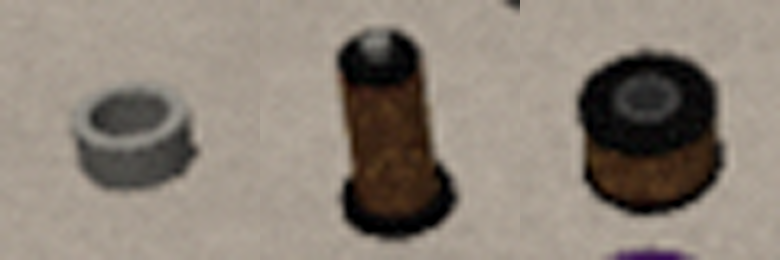

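View pics/z4.png

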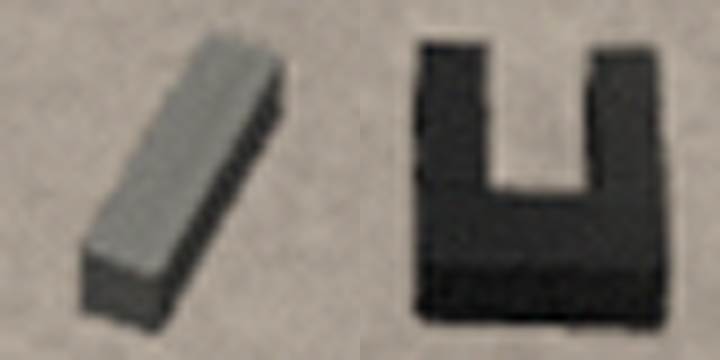

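```bash
python3 - <<'E'
from h import *
def o(n,cx,cy,z,f,h,w=20): 
    z=np.atleast_2d(z).astype(float); return onz(n,np.c_[cx-w-.5+z[:,0]/f,cy-w-.5+z[:,1]/f],h)
def rep(nm,P):
    c=P[:,:2].mean(0); e=[(np.linalg.norm(P[(i+1)%4]-P[i]).round(1),np.degrees(np.arctan2(*(P[(i+1)%4]-P[i])[[1,0]])).round(1)) for i in range(4)]
    print(nm,c.round(1),e)
print("ring top",o("top",123,233,[133,130],6.5,26),"side",o("side",157,158,[131,117],6.5,26))
print("tall top",o("top",190,233,[110,141],6.5,88),"side",o("side",187,183,[376-260,41],6.5,88), "cap",o("side",187,183,[377-260,57],6.5,80))
print("short top",o("top",254,230,[139,133],6.5,36),o("top",254,230,[137,133],6.5,36),"side",o("side",226,223,[648-520,98],6.5,36))
rep("bar top",o("top",320,227,[(90,88),(158,55),(275,290),(213,318)],9,26))
rep("bar side",o("side",270,266,[(210,35),(283,62),(160,275),(85,245)],9,26))
rep("yoke side",o("side",309,318,[(58,45),(300,47),(305,268),(55,262)],9,26))
P=o("top",379,236,[(330,178),(212,315)],9,26); print("yoke top back",P, np.linalg.norm(P[1]-P[0]))
P=o("side",309,318,[(305,268),(55,262)],9,26); print("yoke side back",P, np.linalg.norm(P[1]-P[0]))
from cell import ctrl
s=ctrl.sense(); print(R.from_rotvec(s["ee_rot"]).as_matrix().round(3))
E
```

```text
ring top [[446.61912551 345.64376072  26.        ]] side [[444.89497651 342.01611078  26.        ]]
tall top [[442.53300516 168.61021591  88.        ]] side [[440.88575734 165.74218707  88.        ]] cap [[440.38939146 165.82165441  80.        ]]
short top [[449.02219909  -2.7455229   36.        ]] [[449.03287097  -1.93952866  36.        ]] side [[449.59893116  -4.48056941  36.        ]]
bar top [ 453.3 -174.9] [(np.float64(22.3), np.float64(-65.0)), (np.float64(76.6), np.float64(-154.7)), (np.float64(20.0), np.float64(113.3)), (np.float64(76.1), np.float64(27.1))]
bar side [ 452.7 -179.2] [(np.float64(20.9), np.float64(-64.4)), (np.float64(76.8), np.float64(-152.8)), (np.float64(20.7), np.float64(115.1)), (np.float64(76.6), np.float64(27.3))]
yoke side [ 427.7 -336.6] [(np.float64(56.5), np.float64(-38.5)), (np.float64(59.4), np.float64(-132.2)), (np.float64(55.7), np.float64(140.5)), (np.float64(58.4), np.float64(48.5))]
yoke top back [[ 429.78833239 -373.20853196   26.        ]
 [ 390.32896504 -337.27897308   26.        ]] 53.366420836642405
yoke side back [[ 429.50133806 -376.2354429    26.        ]
 [ 386.52156447 -340.83715561   26.        ]] 55.68033477784585
[[ 0.406 -0.001 -0.914]
 [ 0.914 -0.002  0.406]
 [-0.002 -1.     0.   ]]
```

```bash
cat >> h.py <<'E'
def pose():
    s=ctrl.sense();return s,np.array(s["position"]),R.from_rotvec(s["ee_rot"])
def Rt(th):
    th=np.radians(th);x=np.array([np.cos(th),np.sin(th),0]);y=np.array([0,0,-1.]);return R.from_matrix(np.c_[x,y,np.cross(x,y)])
def th():
    s,p,r=pose();m=r.as_matrix();return np.degrees(np.arctan2(m[1,0],m[0,0]))
def plan(xyz,theta,n=None):
    s,p,r=pose();T=Rt(theta);d=np.array(xyz,float)-p;rel=(r.inv()*T).as_rotvec(degrees=True)
    if n is None: n=max(1,int(np.ceil(max(np.linalg.norm(d)/45,np.linalg.norm(rel)/8.5))))
    print("t %.1f p %s th %.1f F %s grip %.3f | d %s"%(s["t"],p.round(1),th(),np.round(s["wrist_force"],1),s["grip_width"],d.round(1)))
    st=R.from_rotvec(rel/n,degrees=True)
    for i in range(n):
        print((r.inv().apply(d/n)/10).round(2),(rel/n).round(1));r=r*st
E
python3 - <<'E'
from h import *
plan([446,344,150],5)
E
```

```text
t 0.1 p [223.  502.3 244.2] th 66.1 F [-0.2 -0.4 -1.2] grip 0.999 | d [ 223.  -158.3  -94.2]
[-0.68  1.18 -3.35] [ 0.   7.6 -0. ]
[-0.22  1.18 -3.41] [ 0.   7.6 -0. ]
[ 0.23  1.18 -3.41] [ 0.   7.6 -0. ]
[ 0.68  1.18 -3.35] [ 0.   7.6 -0. ]
[ 1.12  1.18 -3.23] [ 0.   7.6 -0. ]
[ 1.54  1.18 -3.05] [ 0.   7.6 -0. ]
[ 1.93  1.18 -2.82] [ 0.   7.6 -0. ]
[ 2.29  1.18 -2.54] [ 0.   7.6 -0. ]
```

Call:
jog_arm --pt "-0.7 1.2 -3.4 0 7.6 0 0" --pt "-0.2 1.2 -3.4 0 7.6 0 0" --pt "0.2 1.2 -3.4 0 7.6 0 0" --pt "0.7 1.2 -3.4 0 7.6 0 0" --pt "1.1 1.2 -3.2 0 7.6 0 0" --pt "1.5 1.2 -3.1 0 7.6 0 0" --pt "1.9 1.2 -2.8 0 7.6 0 0" --pt "2.3 1.2 -2.5 0 7.6 0 0" --newtons 30

```text
t: 0.9
position: [446.5, 337.6, 141.9]
ee_rot: [-1.571, -0.042, 0.051]
wrist_force: [-0.2, 0.5, -0.9]
grip_width: 0.999
```

```bash
python3 - <<'E'
from h import *
plan([446,344,60],5)
E
```

```text
t 0.9 p [446.5 337.6 141.9] th 3.4 F [-0.2  0.5 -0.9] grip 0.999 | d [ -0.5   6.4 -81.9]
[0.02 4.1  0.33] [ 0.  -0.8 -0.1]
[0.01 4.1  0.32] [ 0.  -0.8 -0.1]
```

Call:
jog_arm --pt "0 4.1 0.3 0 -0.8 0 0" --pt "0 4.1 0.3 0 -0.8 0 0" --pt "0 2.0 0 0 0 0 0" --pt "0 0 0 0 0 0 0"

```text
t: 1.3
position: [448.9, 338.0, 33.3]
ee_rot: [-1.575, -0.054, 0.066]
wrist_force: [-0.8, 0.2, -0.9]
grip_width: 0.999
```

```bash
python3 - <<'E'
from h import *
plan([446,344,20],5)
for n in("top","side"): cv2.imwrite(f"pics/{n}1.png",ctrl.capture(n)[:,:,::-1])
a=cv2.imread("pics/top1.png")[200:280,80:180];b=cv2.imread("pics/side1.png")[110:190,110:210]
cv2.imwrite("pics/v1.png",np.hstack([cv2.resize(x,None,fx=4,fy=4,interpolation=cv2.INTER_CUBIC) for x in(a,b)]))
E
```

```text
t 1.3 p [448.9 338.   33.3] th 4.4 F [-0.8  0.2 -0.9] grip 0.999 | d [ -2.9   6.  -13.3]
[-0.23  1.33  0.62] [ 0.2 -0.6 -0.5]
```

View pics/v1.png

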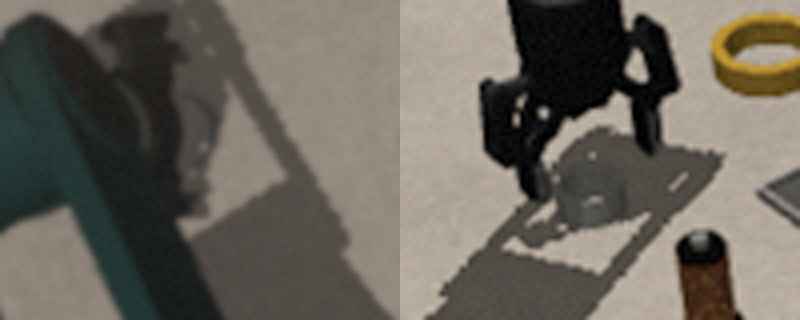

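Side view: open jaws straddle the ring (≈(590,195) in the composite), slightly short in y. Correct and descend.

Call:
jog_arm --pt "-0.25 0.7 0.6 0 -0.6 -0.5 0" --pt "0 0.6 0 0 0 0 0" --pt "0 0 0 0 0 0 0"

```text
t: 1.7
position: [450.1, 348.0, 28.0]
ee_rot: [-1.566, -0.082, 0.058]
wrist_force: [0.9, -0.3, 0.1]
grip_width: 1.004
```

```bash
python3 - <<'E'
from h import *
plan([446,344,20],5)
E
```

```text
t 1.7 p [450.1 348.   28. ] th 5.1 F [ 0.9 -0.3  0.1] grip 1.004 | d [-4.1 -4.  -8. ]
[-0.45  0.79 -0.36] [-0.2  0.1  0.9]
```

Call:
jog_arm --pt "0 0 0 0 0 0 0" --pt "0 0 0 0 0 0 0"

```text
t: 1.9
position: [450.6, 348.9, 29.5]
ee_rot: [-1.565, -0.084, 0.057]
wrist_force: [-0.2, 0.7, -0.0]
grip_width: 1.004
```

Call:
jog_arm --pt "0 0 0 0 0 0 0"

```text
t: 2.0
position: [450.9, 349.1, 30.1]
ee_rot: [-1.564, -0.085, 0.056]
wrist_force: [0.0, -0.9, 0.8]
grip_width: 0.999
```

Call:
jog_arm --pt "0 0 0 0 0 0 0"

```text
t: 2.1
position: [451.1, 349.1, 30.5]
ee_rot: [-1.564, -0.086, 0.056]
wrist_force: [0.3, 0.5, 0.9]
grip_width: 0.997
```

Call:
jog_arm --pt "-0.5 0.5 -0.5 0 0 0.9 0" --pt "0 0.4 0 0 0 0 0" --pt "0 0 0 0 0 0 0" --pt "0 0 0 0 0 0 0"

```text
t: 2.5
position: [446.3, 342.8, 20.4]
ee_rot: [-1.565, -0.071, 0.069]
wrist_force: [-0.9, 0.4, 0.1]
grip_width: 1.001
```

```bash
python3 - <<'E'
from h import *
plan([446,344,20],5)
E
```

```text
t 2.5 p [446.3 342.8  20.4] th 5.1 F [-0.9  0.4  0.1] grip 1.001 | d [-0.3  1.2 -0.4]
[-0.02  0.04  0.12] [-0.3  0.1  0.1]
```

Close on the ring.

Call:
jog_arm --pt "0 0 0 0 0 0 100" --pt "0 0 0 0 0 0 160" --pt "0 0 0 0 0 0 160" --pt "0 0 0 0 0 0 160" --pt "0 0 0 0 0 0 160" --pt "0 0 0 0 0 0 160" --newtons 30

```text
t: 3.1
position: [446.5, 343.0, 20.6]
ee_rot: [-1.565, -0.072, 0.069]
wrist_force: [-0.0, 0.6, -0.7]
grip_width: 0.598
```

Call:
jog_arm --pt "0 -2 0 0 0 0 160" --pt "0 -4 0 0 0 0 160" --pt "0 -4 0 0 0 0 160" --pt "0 -3 0 0 0 0 160"

```text
t: 3.5
position: [441.9, 339.7, 145.7]
ee_rot: [-1.574, -0.059, 0.082]
wrist_force: [0.4, 0.6, -1.1]
grip_width: 0.601
```

```bash
python3 - <<'E'
from h import *
plan([603,-230,150],5)
for n in("top","side"): cv2.imwrite(f"pics/{n}2.png",ctrl.capture(n)[:,:,::-1])
a=cv2.imread("pics/side2.png")[90:190,90:210]
cv2.imwrite("pics/v2.png",cv2.resize(a,None,fx=4,fy=4,interpolation=cv2.INTER_CUBIC))
E
```

```text
t 3.5 p [441.9 339.7 145.7] th 5.1 F [ 0.4  0.6 -1.1] grip 0.601 | d [ 161.1 -569.7    4.3]
[ 0.78 -0.03 -4.16] [ 0.   0.  -0.1]
[ 0.78 -0.03 -4.16] [ 0.   0.  -0.1]
[ 0.78 -0.03 -4.16] [ 0.   0.  -0.1]
[ 0.78 -0.03 -4.16] [ 0.   0.  -0.1]
[ 0.78 -0.03 -4.16] [ 0.   0.  -0.1]
[ 0.79 -0.03 -4.16] [ 0.   0.  -0.1]
[ 0.79 -0.03 -4.15] [ 0.   0.  -0.1]
[ 0.79 -0.03 -4.15] [ 0.   0.  -0.1]
[ 0.79 -0.03 -4.15] [ 0.   0.  -0.1]
[ 0.79 -0.03 -4.15] [ 0.   0.  -0.1]
[ 0.79 -0.03 -4.15] [ 0.   0.  -0.1]
[ 0.79 -0.03 -4.15] [ 0.   0.  -0.1]
[ 0.79 -0.03 -4.15] [ 0.   0.  -0.1]
[ 0.79 -0.03 -4.15] [ 0.   0.  -0.1]
```

View pics/v2.png

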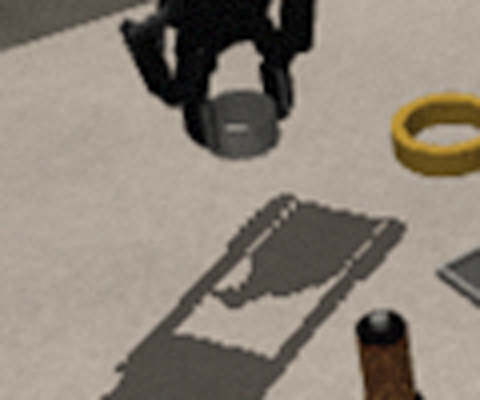

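Ring is held level between the pads (≈(235,125)). Transfer.

Call:
jog_arm --pt "0.8 -0.5 -2.5 0 0 0 160" --pt "0.8 -0.5 -4.2 0 0 0 160" --pt "0.8 -0.5 -4.2 0 0 0 160" --pt "0.8 0 -4.2 0 0 0 160" --pt "0.8 0 -4.2 0 0 0 160" --pt "0.8 0 -4.2 0 0 0 160" --pt "0.8 0 -4.2 0 0 0 160" --pt "0.8 0 -4.2 0 0 0 160" --pt "0.8 0 -4.2 0 0 0 160" --pt "0.8 0 -4.2 0 0 0 160"

```text
t: 4.6
position: [559.1, -61.3, 149.0]
ee_rot: [-1.566, -0.063, 0.098]
wrist_force: [0.3, -0.0, -0.7]
grip_width: 0.603
```

```bash
python3 - <<'E'
from h import *
plan([603,-230,120],5)
E
```

```text
t 4.6 p [559.1 -61.3 149. ] th 5.9 F [ 0.3 -0.  -0.7] grip 0.603 | d [  43.9 -168.7  -29. ]
[ 0.68  0.69 -4.31] [-0.1  0.2 -0.3]
[ 0.69  0.7  -4.31] [-0.1  0.2 -0.3]
[ 0.7   0.71 -4.31] [-0.1  0.2 -0.3]
[ 0.71  0.72 -4.3 ] [-0.1  0.2 -0.3]
```

Call:
jog_arm --pt "0.7 0.7 -4.3 0 0 -0.3 160" --pt "0.7 0.7 -4.3 0 0 -0.3 160" --pt "0.7 0.7 -4.0 0 0.2 -0.3 160" --pt "0.7 0.7 -3.0 0 0.2 -0.3 160" --pt "0 0 -1 0 0 0 160" --pt "0 0 0 0 0 0 160"

```text
t: 5.2
position: [600.0, -234.8, 106.4]
ee_rot: [-1.559, -0.057, 0.079]
wrist_force: [0.0, -0.2, -0.2]
grip_width: 0.6
```

```bash
python3 - <<'E'
from h import *
plan([603,-230,45],5)
E
```

```text
t 5.2 p [ 600.  -234.8  106.4] th 5.0 F [ 0.  -0.2 -0.2] grip 0.600 | d [  3.    4.8 -61.4]
[0.21 3.07 0.19] [-0.3 -0.  -0.4]
[0.19 3.07 0.21] [-0.3 -0.  -0.4]
```

Call:
jog_arm --pt "0.2 3.0 0.2 -0.3 0 -0.4 160" --pt "0.2 3.0 0.2 -0.3 0 -0.4 160" --pt "0 0.5 0 0 0 0 160" --pt "0 0 0 0 0 0 160"

```text
t: 5.6
position: [602.7, -225.0, 39.9]
ee_rot: [-1.567, -0.071, 0.071]
wrist_force: [-0.1, 1.4, -0.2]
grip_width: 0.602
```

```bash
python3 - <<'E'
from h import *
plan([603,-230,25],5)
E
```

```text
t 5.6 p [ 602.7 -225.    39.9] th 5.2 F [-0.1  1.4 -0.2] grip 0.602 | d [  0.3  -5.  -14.9]
[-0.01  1.49 -0.5 ] [-0.2  0.2  0. ]
```

Call:
jog_arm --pt "0 0.7 -0.4 -0.2 0 0 160" --pt "0 0.4 0 0 0 0 160" --pt "0 0.2 0 0 0 0 160" --pt "0 0.1 0 0 0 0 160" --pt "0 0 0 0 0 0 160"

```text
t: 6.1
position: [605.9, -228.8, 30.5]
ee_rot: [-1.574, -0.079, 0.067]
wrist_force: [0.3, -0.2, -1.1]
grip_width: 0.598
```

Call:
jog_arm --pt "-0.2 0.4 0 0.2 0 0 160" --pt "0 0.2 0 0 0 0 160" --pt "0 0.1 0 0 0 0 160"

```text
t: 6.4
position: [604.6, -229.7, 24.7]
ee_rot: [-1.571, -0.08, 0.065]
wrist_force: [-0.7, 0.9, 4.1]
grip_width: 0.603
```

Call:
jog_arm --pt "0 0.1 0 0 0 0 160"

```text
t: 6.5
position: [604.6, -229.8, 24.7]
ee_rot: [-1.571, -0.08, 0.064]
wrist_force: [-3.0, 2.3, 6.2]
grip_width: 0.6
```

Call:
jog_arm --pt "0 0 0 0 0 0 70" --pt "0 0 0 0 0 0 70" --pt "0 0 0 0 0 0 70" --pt "0 -1 0 0 0 0 70" --pt "0 -3 0 0 0 0 70" --pt "0 -4 0 0 0 0 0" --pt "0 -4 0 0 0 0 0"

```text
t: 7.2
position: [599.3, -227.8, 139.7]
ee_rot: [-1.563, -0.068, 0.076]
wrist_force: [0.2, -0.9, 0.9]
grip_width: 0.999
```

```bash
python3 - <<'E'
from h import *
plan([441.5,167,180],5)
E
```

```text
t 7.2 p [ 599.3 -227.8  139.7] th 5.3 F [ 0.2 -0.9  0.9] grip 0.999 | d [-157.8  394.8   40.3]
[-1.21 -0.37  4.08] [-0.  0. -0.]
[-1.21 -0.37  4.08] [-0.  0. -0.]
[-1.21 -0.38  4.08] [-0.  0. -0.]
[-1.22 -0.38  4.08] [-0.  0. -0.]
[-1.22 -0.38  4.08] [-0.  0. -0.]
[-1.22 -0.39  4.07] [-0.  0. -0.]
[-1.22 -0.39  4.07] [-0.  0. -0.]
[-1.22 -0.39  4.07] [-0.  0. -0.]
[-1.22 -0.4   4.07] [-0.  0. -0.]
[-1.23 -0.4   4.07] [-0.  0. -0.]
```

Call:
jog_arm --pt "-1.2 -0.8 3 0 0 0 0" --pt "-1.2 -0.8 4 0 0 0 0" --pt "-1.2 -0.8 4 0 0 0 0" --pt "-1.2 -0.8 4 0 0 0 0" --pt "-1.2 -0.4 4 0 0 0 0" --pt "-1.2 -0.2 4 0 0 0 0" --pt "-1.2 0 4 0 0 0 0" --pt "-1.2 0 4 0 0 0 0" --pt "-1.2 0 3 0 0 0 0" --pt "-1.2 0 2 0 0 0 0"

```text
t: 8.2
position: [448.6, 127.2, 196.6]
ee_rot: [-1.572, -0.088, 0.044]
wrist_force: [1.2, -0.4, -0.7]
grip_width: 1.001
```

```bash
python3 - <<'E'
from h import *
for n in("top","side"): cv2.imwrite(f"pics/{n}3.png",ctrl.capture(n)[:,:,::-1])
a=cv2.imread("pics/top3.png");a=np.vstack([a]);b=cv2.imread("pics/side3.png")
cv2.imwrite("pics/v3.png",cv2.resize(np.hstack([a[100:300,250:400],b[150:350,200:400]]),None,fx=2.2,fy=2.2,interpolation=cv2.INTER_CUBIC))
plan([441.5,167,140],5)
E
```

```text
t 8.3 p [448.1 127.6 196.7] th 5.0 F [ 0.  -1.  -0.1] grip 1.001 | d [ -6.6  39.4 -56.7]
[-0.24  2.82  2.  ] [ 0.1 -0.   0.8]
[-0.2   2.83  2.  ] [ 0.1 -0.   0.8]
```

View pics/v3.png

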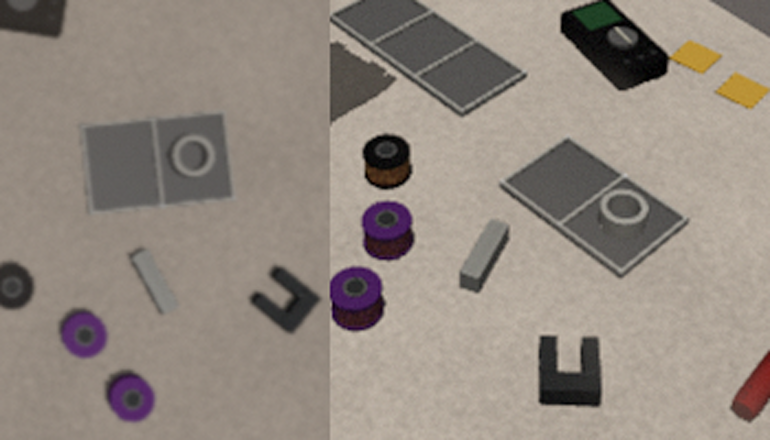

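Ring sits flat and centred in the right bay (composite (190,155)). Now the tall coil.

Call:
jog_arm --pt "-0.3 1.5 2.0 0 0 0.8 0" --pt "-0.3 2 2.0 0 0 0.8 0" --pt "0 1 0 0 0 0 0" --pt "0 0 0 0 0 0 0" --pt "0 0 0 0 0 0 0"

```text
t: 8.8
position: [442.2, 165.4, 154.2]
ee_rot: [-1.575, -0.074, 0.061]
wrist_force: [-0.2, -0.0, 0.8]
grip_width: 1.0
```

```bash
python3 - <<'E'
from h import *
plan([441.5,167,120],5)
E
```

```text
t 8.8 p [442.2 165.4 154.2] th 4.9 F [-0.2 -0.   0.8] grip 1.000 | d [ -0.7   1.6 -34.2]
[-0.08  3.42  0.19] [ 0.3 -0.1  0.4]
```

Call:
jog_arm --pt "-0.1 2.5 0.1 0.3 0 0.4 0" --pt "0 2.5 0 0 0 0 0" --pt "0 2.5 0 0 0 0 0" --pt "0 1 0 0 0 0 0" --pt "0 0 0 0 0 0 0"

```text
t: 9.3
position: [448.0, 162.4, 73.5]
ee_rot: [-1.57, -0.074, 0.051]
wrist_force: [0.3, -0.2, -0.0]
grip_width: 0.999
```

```bash
python3 - <<'E'
from h import *
plan([441.5,167,45],5)
for n in("top","side"): cv2.imwrite(f"pics/{n}4.png",ctrl.capture(n)[:,:,::-1])
a=cv2.imread("pics/side4.png")[120:220,130:250]
cv2.imwrite("pics/v4.png",cv2.resize(a,None,fx=5,fy=5,interpolation=cv2.INTER_CUBIC))
E
```

```text
t 9.3 p [448.  162.4  73.5] th 4.5 F [ 0.3 -0.2 -0. ] grip 0.999 | d [ -6.5   4.6 -28.5]
[-0.65  2.84  0.51] [ 0.  -0.5  0.8]
```

View pics/v4.png

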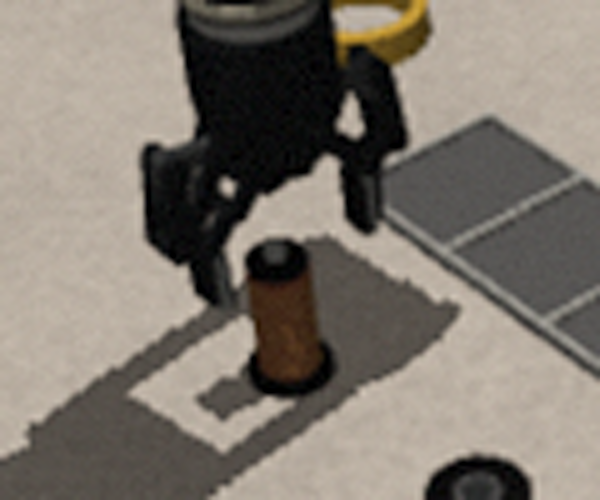

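Jaws straddle the coil, ~6 mm beyond it in x (as the numbers say); correct and go down.

Call:
jog_arm --pt "-0.6 0.6 0.5 0 -0.5 0.8 0" --pt "0 1.2 0 0 0 0 0" --pt "0 0.8 0 0 0 0 0" --pt "0 0 0 0 0 0 0"

```text
t: 9.8
position: [444.9, 168.5, 50.9]
ee_rot: [-1.568, -0.078, 0.062]
wrist_force: [0.1, -0.2, 0.3]
grip_width: 1.001
```

```bash
python3 - <<'E'
from h import *
plan([441.5,167,45],5)
E
```

```text
t 9.8 p [444.9 168.5  50.9] th 5.1 F [ 0.1 -0.2  0.3] grip 1.001 | d [-3.4 -1.5 -5.9]
[-0.36  0.59 -0.12] [-0.1  0.1  0.6]
```

Call:
jog_arm --pt "-0.4 0.5 -0.1 0 0 0.6 0" --pt "0 0 0 0 0 0 0" --pt "0 0 0 0 0 0 0"

```text
t: 10.1
position: [440.5, 167.1, 45.2]
ee_rot: [-1.569, -0.069, 0.072]
wrist_force: [0.4, 1.0, -0.2]
grip_width: 1.0
```

```bash
python3 - <<'E'
from h import *
plan([441.5,167,45],5)
E
```

```text
t 10.1 p [440.5 167.1  45.2] th 5.1 F [ 0.4  1.  -0.2] grip 1.000 | d [ 1.  -0.1 -0.2]
[ 0.1   0.02 -0.02] [-0.1  0.1 -0.1]
```

Call:
jog_arm --pt "0.1 0 0 0 0 0 110" --pt "0 0 0 0 0 0 120" --pt "0 0 0 0 0 0 130" --pt "0 0 0 0 0 0 145" --pt "0 0 0 0 0 0 200" --pt "0 0 0 0 0 0 200" --pt "0 0 0 0 0 0 200" --pt "0 0 0 0 0 0 200" --newtons 40

```text
t: 10.9
position: [442.3, 167.3, 46.1]
ee_rot: [-1.568, -0.07, 0.071]
wrist_force: [0.1, -1.1, -0.1]
grip_width: 0.391
```

```bash
python3 - <<'E'
from h import *
plan([441.5,167,180],5)
for n in("top","side"): cv2.imwrite(f"pics/{n}5.png",ctrl.capture(n)[:,:,::-1])
a=cv2.imread("pics/side5.png")[120:220,130:250]
cv2.imwrite("pics/v5.png",cv2.resize(a,None,fx=5,fy=5,interpolation=cv2.INTER_CUBIC))
E
```

```text
t 10.9 p [442.3 167.3  46.1] th 5.1 F [ 0.1 -1.1 -0.1] grip 0.391 | d [ -0.8  -0.3 133.9]
[-0.03 -4.46 -0.  ] [-0.  0. -0.]
[-0.03 -4.46 -0.  ] [-0.  0. -0.]
[-0.03 -4.46 -0.01] [-0.  0. -0.]
```

View pics/v5.png

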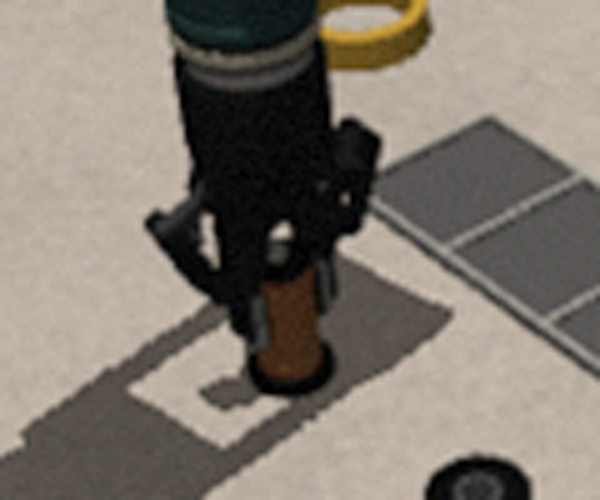

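Coil gripped upright (width 0.391×85 ≈ 33 mm). Lift and carry.

Call:
jog_arm --pt "0 -1 0 0 0 0 200" --pt "0 -3 0 0 0 0 200" --pt "0 -4 0 0 0 0 200" --pt "0 -4 0 0 0 0 200" --pt "0 -2 0 0 0 0 200" --pt "0 0 0 0 0 0 200"

```text
t: 11.6
position: [439.6, 166.4, 189.7]
ee_rot: [-1.57, -0.063, 0.077]
wrist_force: [0.2, 0.3, -2.1]
grip_width: 0.387
```

```bash
python3 - <<'E'
from h import *
plan([595,-142,180],5)
E
```

```text
t 11.6 p [439.6 166.4 189.7] th 5.1 F [ 0.2  0.3 -2.1] grip 0.387 | d [ 155.4 -308.4   -9.7]
[ 1.59  0.11 -4.01] [ 0.   0.  -0.1]
[ 1.59  0.11 -4.01] [ 0.   0.  -0.1]
[ 1.59  0.11 -4.01] [ 0.   0.  -0.1]
[ 1.59  0.11 -4.01] [ 0.   0.  -0.1]
[ 1.6   0.11 -4.01] [ 0.   0.  -0.1]
[ 1.6   0.12 -4.01] [ 0.   0.  -0.1]
[ 1.6   0.12 -4.01] [ 0.   0.  -0.1]
[ 1.6   0.12 -4.01] [ 0.   0.  -0.1]
```

Call:
jog_arm --pt "1.0 0 -2 0 0 0 200" --pt "1.6 0 -4 0 0 0 200" --pt "1.6 0 -4 0 0 0 200" --pt "1.6 0 -4 0 0 0 200" --pt "1.6 0 -4 0 0 0 200" --pt "1.6 0 -4 0 0 0 200" --pt "1.6 0 -4 0 0 0 200" --pt "1.6 0 -3 0 0 0 200" --pt "1.5 0 -2 0 0 0 200" --pt "0.5 0 -1 0 0 0 200"

```text
t: 12.6
position: [608.8, -147.9, 169.6]
ee_rot: [-1.561, -0.05, 0.099]
wrist_force: [0.0, -0.2, -2.1]
grip_width: 0.391
```

```bash
python3 - <<'E'
from h import *
plan([595,-142,130],5)
E
```

```text
t 12.6 p [ 608.8 -147.9  169.6] th 5.5 F [ 0.  -0.2 -2.1] grip 0.391 | d [-13.8   5.9 -39.6]
[-1.2   4.01  0.68] [-0.6  0.5 -1.8]
```

Call:
jog_arm --pt "-0.8 1.5 0.6 -0.3 0.3 -0.9 200" --pt "-0.4 2 0 -0.3 0.2 -0.9 200" --pt "0 2 0 0 0 0 200" --pt "0 1 0 0 0 0 200" --pt "0 0 0 0 0 0 200"

```text
t: 13.1
position: [591.4, -142.0, 95.7]
ee_rot: [-1.566, -0.059, 0.075]
wrist_force: [0.3, 1.3, -1.6]
grip_width: 0.387
```

```bash
python3 - <<'E'
from h import *
plan([595,-142,60],5)
E
```

```text
t 13.1 p [ 591.4 -142.    95.7] th 4.9 F [ 0.3  1.3 -1.6] grip 0.387 | d [  3.6  -0.  -35.7]
[ 0.39  3.57 -0.05] [-0.3 -0.1 -0.6]
```

Call:
jog_arm --pt "0.3 1.5 0 -0.3 0 -0.6 200" --pt "0 1.2 0 0 0 0 200" --pt "0 0.6 0 0 0 0 200" --pt "0 0 0 0 0 0 200"

```text
t: 13.5
position: [595.1, -140.7, 63.2]
ee_rot: [-1.571, -0.07, 0.067]
wrist_force: [-0.0, -0.3, -2.7]
grip_width: 0.387
```

```bash
python3 - <<'E'
from h import *
plan([595,-142,51],5)
for n in("top","side"): cv2.imwrite(f"pics/{n}6.png",ctrl.capture(n)[:,:,::-1])
a=cv2.imread("pics/side6.png")[180:290,250:380]
cv2.imwrite("pics/v6.png",cv2.resize(a,None,fx=5,fy=5,interpolation=cv2.INTER_CUBIC))
E
```

```text
t 13.5 p [ 595.1 -140.7   63.2] th 5.0 F [-0.  -0.3 -2.7] grip 0.387 | d [ -0.1  -1.3 -12.2]
[-0.02  1.22 -0.13] [ 0.1 -0.   0.1]
```

View pics/v6.png

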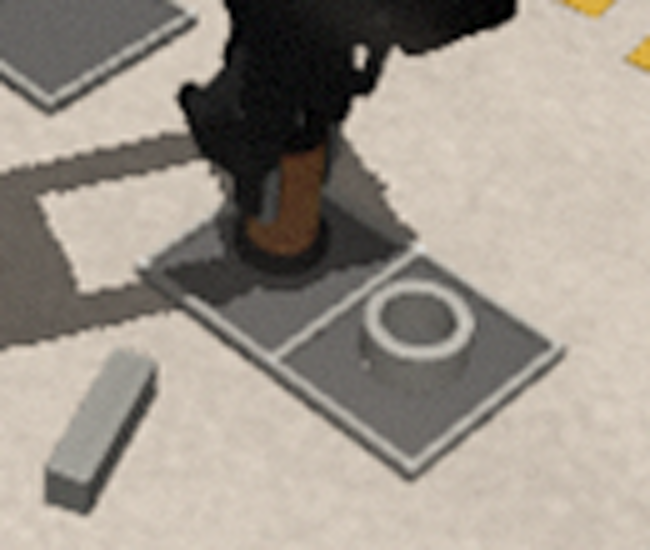

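Coil hangs upright above the left bay's middle (~13 mm up). Lower slowly to contact near TCP z = 50.

Call:
jog_arm --pt "0 0.6 -0.1 0 0 0 200" --pt "0 0.4 0 0 0 0 200" --pt "0 0.2 0 0 0 0 200"

```text
t: 13.9
position: [597.6, -142.8, 54.3]
ee_rot: [-1.573, -0.075, 0.061]
wrist_force: [0.3, -0.7, -2.0]
grip_width: 0.385
```

Call:
jog_arm --pt "0 0.1 0 0 0 0 200" --pt "0 0.1 0 0 0 0 200"

```text
t: 14.1
position: [597.6, -142.9, 52.1]
ee_rot: [-1.573, -0.074, 0.061]
wrist_force: [-0.5, 0.6, -2.4]
grip_width: 0.389
```

Call:
jog_arm --pt "0 0.1 0 0.1 0 0.3 200" --pt "0 0.1 0 0 0 0 200"

```text
t: 14.3
position: [597.7, -143.0, 50.1]
ee_rot: [-1.572, -0.07, 0.065]
wrist_force: [-1.3, -1.0, 4.0]
grip_width: 0.39
```

Call:
jog_arm --pt "0 0.1 0 0 0 0 200"

```text
t: 14.4
position: [597.8, -143.1, 50.1]
ee_rot: [-1.572, -0.07, 0.065]
wrist_force: [-1.9, 0.4, 5.8]
grip_width: 0.392
```

Call:
jog_arm --pt "0 0 0 0 0 0 140" --pt "0 0 0 0 0 0 120" --pt "0 0 0 0 0 0 60" --pt "0 0 0 0 0 0 0" --pt "0 0 0 0 0 0 0" --pt "0 0 0 0 0 0 0"

```text
t: 15.0
position: [599.4, -143.6, 51.7]
ee_rot: [-1.574, -0.074, 0.062]
wrist_force: [-0.9, 0.5, 0.5]
grip_width: 0.999
```

Call:
jog_arm --pt "0 -1 0 0 0 0 0" --pt "0 -2 0 0 0 0 0" --pt "0 -4 0 0 0 0 0" --pt "0 -4 0 0 0 0 0" --pt "0 -3 0 0 0 0 0"

```text
t: 15.5
position: [594.8, -141.9, 190.9]
ee_rot: [-1.568, -0.063, 0.072]
wrist_force: [0.2, 0.1, -0.5]
grip_width: 1.0
```

```bash
python3 - <<'E'
from h import *
plan([449,-3,130],5)
E
```

```text
t 15.5 p [ 594.8 -141.9  190.9] th 4.9 F [ 0.2  0.1 -0.5] grip 1.000 | d [-145.8  138.9  -60.9]
[-2.66  1.24  3.02] [-0.  -0.  -0.1]
[-2.66  1.23  3.02] [-0.  -0.  -0.1]
[-2.66  1.23  3.02] [-0.  -0.  -0.1]
[-2.66  1.23  3.02] [-0.  -0.  -0.1]
[-2.66  1.22  3.02] [-0.  -0.  -0.1]
```

Call:
jog_arm --pt "-2.0 0 2.4 0 0 0 0" --pt "-2.7 1.2 3 0 0 0 0" --pt "-2.7 1.2 3 0 0 0 0" --pt "-2.7 1.2 3 0 0 0 0" --pt "-2 1.2 2 0 0 0 0" --pt "-1 1 1 0 0 0 0" --pt "0 0 0 0 0 0 0"

```text
t: 16.2
position: [453.2, -7.7, 144.9]
ee_rot: [-1.576, -0.083, 0.05]
wrist_force: [0.3, -0.3, -0.7]
grip_width: 1.001
```

```bash
python3 - <<'E'
from h import *
for n in("top","side"): cv2.imwrite(f"pics/{n}7.png",ctrl.capture(n)[:,:,::-1])
a=cv2.imread("pics/side7.png")[130:330,150:400]
cv2.imwrite("pics/v7.png",cv2.resize(a,None,fx=3,fy=3,interpolation=cv2.INTER_CUBIC))
plan([449,-3,70],5)
E
```

```text
t 16.3 p [455.7  -9.  146.7] th 4.8 F [-0.1 -0.9  0.4] grip 1.006 | d [ -6.7   6.  -76.7]
[-0.4   3.82  0.36] [ 0.3 -0.1  0.7]
[-0.36  3.83  0.34] [ 0.3 -0.1  0.7]
```

View pics/v7.png

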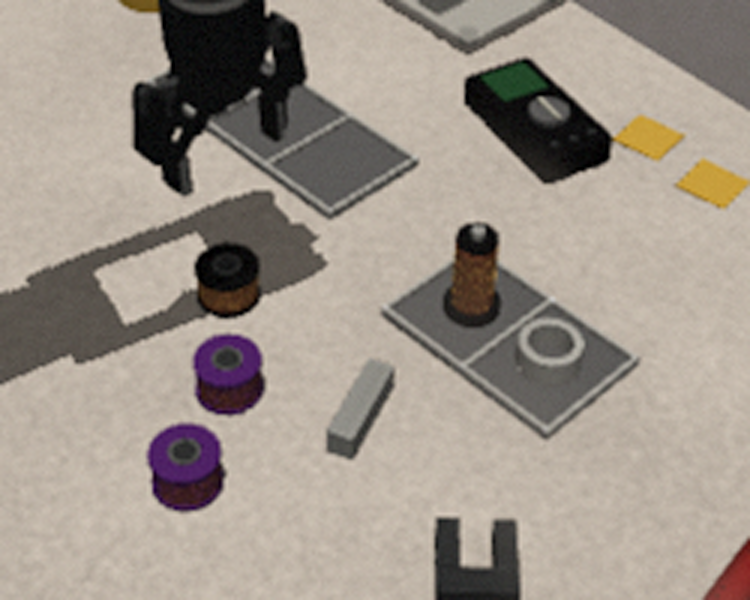

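Tall coil stands upright in the left bay beside the ring. Now the black short coil at (228,278) in this crop, below the jaws.

Call:
jog_arm --pt "-0.5 3 0.4 0.3 0 0.7 0" --pt "-0.3 3 0.3 0.3 0 0.7 0" --pt "0 1 0 0 0 0 0" --pt "0 0 0 0 0 0 0"

```text
t: 16.7
position: [456.0, -6.4, 81.0]
ee_rot: [-1.572, -0.073, 0.053]
wrist_force: [-0.6, -0.4, 0.0]
grip_width: 1.001
```

```bash
python3 - <<'E'
from h import *
plan([449,-3,40],5)
E
```

```text
t 16.7 p [456.   -6.4  81. ] th 4.6 F [-0.6 -0.4  0. ] grip 1.001 | d [ -7.    3.4 -41. ]
[-0.73  4.09  0.41] [ 0.1 -0.4  0.7]
```

Call:
jog_arm --pt "-0.8 0.5 0.4 0 -0.4 0.8 0" --pt "-0.2 1 0 0 0 0 0" --pt "0 1 0 0 0 0 0" --pt "0 0 0 0 0 0 0"

```text
t: 17.1
position: [448.7, -4.4, 58.1]
ee_rot: [-1.574, -0.072, 0.064]
wrist_force: [-0.8, 0.3, 0.3]
grip_width: 1.002
```

```bash
python3 - <<'E'
from h import *
plan([449,-3,30],5)
E
```

```text
t 17.1 p [448.7  -4.4  58.1] th 4.9 F [-0.8  0.3  0.3] grip 1.002 | d [  0.3   1.4 -28.1]
[0.03 2.81 0.15] [ 0.3 -0.1  0.3]
```

Call:
jog_arm --pt "-0.2 1.2 0.1 0.3 0 0.3 0" --pt "-0.1 1 0 0 0 0 0" --pt "0 1 0 0 0 0 0" --pt "0 0.2 0 0 0 0 0" --pt "0 0 0 0 0 0 0"

```text
t: 17.6
position: [445.3, -3.6, 21.0]
ee_rot: [-1.569, -0.067, 0.068]
wrist_force: [0.1, 0.9, 0.1]
grip_width: 0.999
```

```bash
python3 - <<'E'
from h import *
plan([449,-3,20],5)
E
```

```text
t 17.6 p [445.3  -3.6  21. ] th 4.9 F [0.1 0.9 0.1] grip 0.999 | d [ 3.7  0.6 -1. ]
[0.37 0.1  0.03] [-0.1 -0.1 -0. ]
```

Call:
jog_arm --pt "0.35 0.1 0 0 0 0 0" --pt "0 0 0 0 0 0 70" --pt "0 0 0 0 0 0 85" --pt "0 0 0 0 0 0 95" --pt "0 0 0 0 0 0 150" --pt "0 0 0 0 0 0 150" --pt "0 0 0 0 0 0 150" --pt "0 0 0 0 0 0 150" --newtons 45

```text
t: 18.4
position: [450.0, -3.4, 21.0]
ee_rot: [-1.569, -0.069, 0.067]
wrist_force: [0.1, 0.1, -1.0]
grip_width: 0.609
```

```bash
python3 - <<'E'
from h import *
plan([449,-3,20],5)
a=ctrl.capture("side")[:,:,::-1][170:270,170:290]
cv2.imwrite("pics/v8.png",cv2.resize(a,None,fx=5,fy=5,interpolation=cv2.INTER_CUBIC))
E
```

```text
t 18.4 p [450.   -3.4  21. ] th 5.0 F [ 0.1  0.1 -1. ] grip 0.609 | d [-1.   0.4 -1. ]
[-0.1   0.1   0.05] [-0.  -0.   0.1]
```

View pics/v8.png

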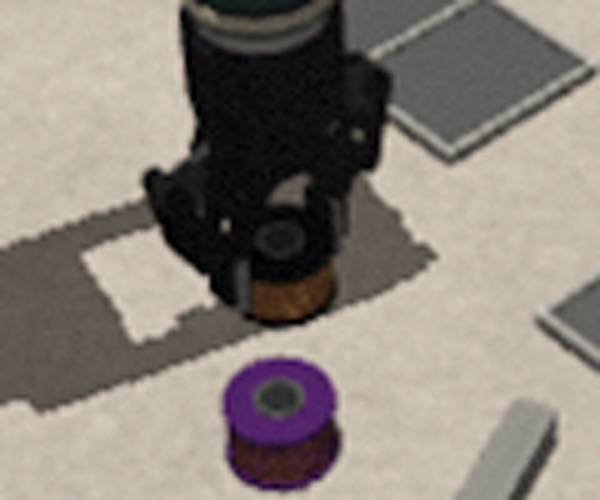

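Call:
jog_arm --pt "0 -1 0 0 0 0 150" --pt "0 -3 0 0 0 0 150" --pt "0 -4 0 0 0 0 150" --pt "0 -3 0 0 0 0 150" --pt "0 0 0 0 0 0 150"

```text
t: 18.95
position: [447.9, -3.2, 134.2]
ee_rot: [-1.568, -0.064, 0.071]
wrist_force: [0.9, -0.6, -0.9]
grip_width: 0.612
```

```bash
python3 - <<'E'
from h import *
plan([617.5,158,130],5)
a=ctrl.capture("side")[:,:,::-1][120:270,150:330]
cv2.imwrite("pics/v9.png",cv2.resize(a,None,fx=4,fy=4,interpolation=cv2.INTER_CUBIC))
E
```

```text
t 18.9 p [447.9  -3.2 134.2] th 4.9 F [ 0.9 -0.6 -0.9] grip 0.612 | d [169.6 161.2  -4.2]
[3.05 0.06 2.43] [-0. -0. -0.]
[3.05 0.06 2.43] [-0. -0. -0.]
[3.05 0.06 2.43] [-0. -0. -0.]
[3.05 0.07 2.43] [-0. -0. -0.]
[3.05 0.07 2.43] [-0. -0. -0.]
[3.05 0.07 2.43] [-0. -0. -0.]
```

View pics/v9.png

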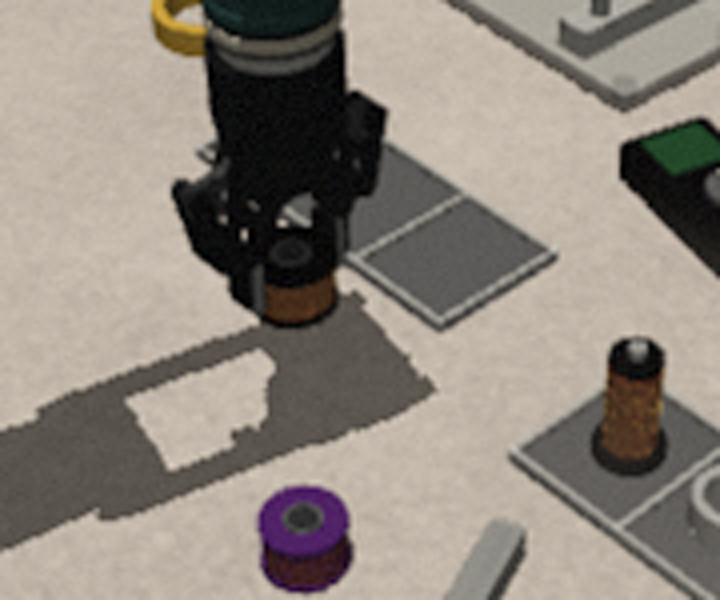

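Short coil held level. Carry to the middle bay of the three-bay tray.

Call:
jog_arm --pt "1.5 0 1.2 0 0 0 150" --pt "3 0 2.4 0 0 0 150" --pt "3 0 2.4 0 0 0 150" --pt "3 0 2.4 0 0 0 150" --pt "3 0 2.4 0 0 0 150" --pt "2.5 0 2.4 0 0 0 150" --pt "1 0 1 0 0 0 150" --pt "0 0 0 0 0 0 150"

```text
t: 19.8
position: [600.3, 157.6, 110.4]
ee_rot: [-1.57, -0.037, 0.093]
wrist_force: [-1.1, -0.8, -1.7]
grip_width: 0.604
```

```bash
python3 - <<'E'
from h import *
plan([617.5,158,70],5)
E
```

```text
t 19.8 p [600.3 157.6 110.4] th 4.8 F [-1.1 -0.8 -1.7] grip 0.604 | d [ 17.2   0.4 -40.4]
[ 1.86  3.98 -0.1 ] [-0.1 -0.2 -2.1]
```

Call:
jog_arm --pt "1 1 0 0 0 -1 150" --pt "0.6 1.5 0 0 0 -1 150" --pt "0.1 1.2 0 0 0 0 150" --pt "0 0.5 0 0 0 0 150" --pt "0 0 0 0 0 0 150"

```text
t: 20.3
position: [610.5, 156.1, 57.8]
ee_rot: [-1.572, -0.052, 0.078]
wrist_force: [-0.8, 0.2, -2.3]
grip_width: 0.608
```

```bash
python3 - <<'E'
from h import *
plan([617.5,158,35],5)
E
```

```text
t 20.3 p [610.5 156.1  57.8] th 4.7 F [-0.8  0.2 -2.3] grip 0.608 | d [  7.    1.9 -22.8]
[0.76 2.27 0.13] [ 0.1 -0.3 -0.9]
```

Call:
jog_arm --pt "0.7 0.8 0.1 0 -0.3 -0.9 150" --pt "0.1 0.8 0 0 0 0 150" --pt "0 0.5 0 0 0 0 150" --pt "0 0 0 0 0 0 150"

```text
t: 20.7
position: [619.0, 157.3, 36.2]
ee_rot: [-1.571, -0.07, 0.067]
wrist_force: [-0.8, -0.8, -2.3]
grip_width: 0.611
```

```bash
python3 - <<'E'
from h import *
plan([617.5,158,25],5)
a=ctrl.capture("side")[:,:,::-1][100:250,180:360]
cv2.imwrite("pics/v10.png",cv2.resize(a,None,fx=4,fy=4,interpolation=cv2.INTER_CUBIC))
E
```

```text
t 20.7 p [619.  157.3  36.2] th 5.0 F [-0.8 -0.8 -2.3] grip 0.611 | d [ -1.5   0.7 -11.2]
[-0.15  1.12  0.09] [0.1 0.  0.1]
```

View pics/v10.png

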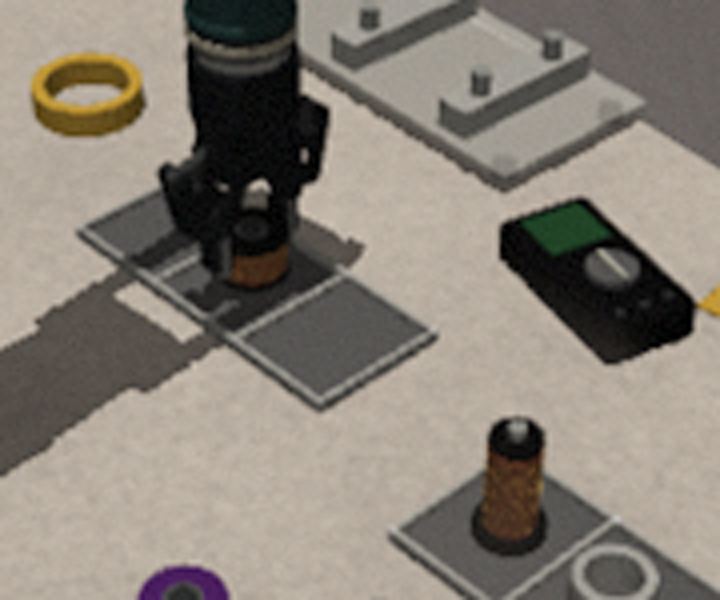

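Over the middle bay; lower gently (contact expected near z = 25).

Call:
jog_arm --pt "-0.1 0.5 0 0 0 0 150" --pt "0 0.3 0 0 0 0 150" --pt "0 0.1 0 0 0 0 150"

```text
t: 21.05
position: [619.1, 157.5, 28.3]
ee_rot: [-1.571, -0.073, 0.065]
wrist_force: [-0.2, 0.0, -1.8]
grip_width: 0.604
```

Call:
jog_arm --pt "0 0.1 0 0 0 0 150" --pt "0 0.1 0 0 0 0 150"

```text
t: 21.25
position: [619.1, 157.5, 26.3]
ee_rot: [-1.571, -0.073, 0.065]
wrist_force: [-0.8, -0.2, -1.2]
grip_width: 0.607
```

Call:
jog_arm --pt "0 0.1 0 0 0 0 150" --pt "0 0.1 0 0 0 0 150"

```text
t: 21.45
position: [619.3, 157.5, 25.1]
ee_rot: [-1.571, -0.074, 0.065]
wrist_force: [-2.9, -1.3, 4.4]
grip_width: 0.603
```

Contact. Release partially, rise, then open.

Call:
jog_arm --pt "0 0 0 0 0 0 90" --pt "0 0 0 0 0 0 70" --pt "0 0 0 0 0 0 65" --pt "0 0 0 0 0 0 65" --pt "0 -0.5 0 0 0 0 65" --pt "0 -2 0 0 0 0 65" --pt "0 -4 0 0 0 0 65" --pt "0 -4 0 0 0 0 0" --pt "0 -3 0 0 0 0 0"

```text
t: 22.35
position: [615.6, 157.1, 159.0]
ee_rot: [-1.572, -0.064, 0.074]
wrist_force: [1.0, -0.0, 0.5]
grip_width: 1.0
```

```bash
python3 - <<'E'
from h import *
plan([453,-177,140],-63.3)
E
```

```text
t 22.4 p [615.6 157.1 159. ] th 5.0 F [ 1.  -0.   0.5] grip 1.000 | d [-162.6 -334.1  -19. ]
[-2.12  0.23 -3.54] [ 0.   7.6 -0. ]
[-1.64  0.23 -3.79] [ 0.   7.6 -0. ]
[-1.12  0.22 -3.97] [ 0.   7.6 -0. ]
[-0.59  0.22 -4.09] [ 0.   7.6 -0. ]
[-0.04  0.22 -4.13] [ 0.   7.6 -0. ]
[ 0.5   0.22 -4.1 ] [ 0.   7.6 -0. ]
[ 1.04  0.21 -4.  ] [ 0.   7.6 -0. ]
[ 1.56  0.21 -3.82] [ 0.   7.6 -0. ]
[ 2.05  0.21 -3.58] [ 0.   7.6 -0. ]
```

Call:
jog_arm --pt "-2.1 0 -3.5 0 7.6 0 0" --pt "-1.6 0 -3.8 0 7.6 0 0" --pt "-1.1 0 -4 0 7.6 0 0" --pt "-0.6 0 -4.1 0 7.6 0 0" --pt "0 0.2 -4.1 0 7.6 0 0" --pt "0.5 0.2 -4.1 0 7.6 0 0" --pt "1 0.2 -4 0 7.6 0 0" --pt "1.6 0.2 -3.8 0 7.6 0 0" --pt "2 0.2 -3 0 7.6 0 0" --pt "0 0 0 0 0 0 0"

```text
t: 23.35
position: [452.8, -180.4, 162.5]
ee_rot: [-1.37, 0.876, -0.912]
wrist_force: [-1.1, 1.3, -0.1]
grip_width: 1.0
```

```bash
python3 - <<'E'
from h import *
a=ctrl.capture("side")[:,:,::-1][100:250,150:330]
cv2.imwrite("pics/v11.png",cv2.resize(a,None,fx=4,fy=4,interpolation=cv2.INTER_CUBIC))
plan([453,-177,80],-63.5)
E
```

```text
t 23.4 p [ 453.6 -178.8  162.7] th -65.8 F [ 0.3  0.4 -0.2] grip 1.002 | d [ -0.6   1.8 -82.7]
[-0.15  4.13 -0.08] [-0.6 -1.1  0.4]
[-0.12  4.14 -0.03] [-0.6 -1.1  0.4]
```

View pics/v11.png

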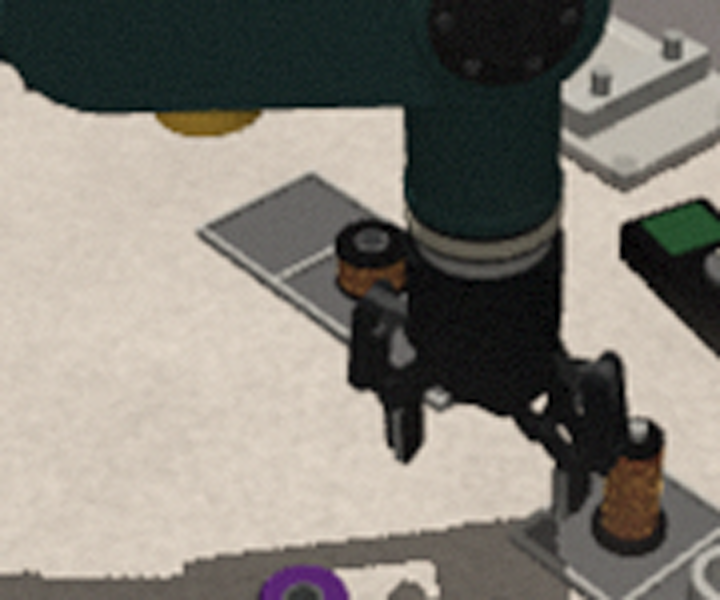

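Call:
jog_arm --pt "-0.1 3 0 -0.6 -1.1 0.4 90" --pt "0 4 0 -0.6 -1.1 0.4 90" --pt "0 1 0 0 0 0 90" --pt "0 0 0 0 0 0 90"

```text
t: 23.8
position: [458.2, -176.6, 85.0]
ee_rot: [-1.392, 0.852, -0.864]
wrist_force: [-1.2, 0.1, 0.2]
grip_width: 0.65
```

```bash
python3 - <<'E'
from h import *
a=ctrl.capture("side")[:,:,::-1][190:310,200:350]
cv2.imwrite("pics/v12.png",cv2.resize(a,None,fx=5,fy=5,interpolation=cv2.INTER_CUBIC))
plan([453,-177,40],-63.5)
E
```

```text
t 23.9 p [ 458.3 -176.7   85.6] th -63.2 F [ 1.   0.3 -0.1] grip 0.646 | d [ -5.3  -0.3 -45.6]
[-0.12  2.28 -0.26] [-0.2  0.2  0.1]
[-0.11  2.28 -0.25] [-0.2  0.2  0.1]
```

View pics/v12.png

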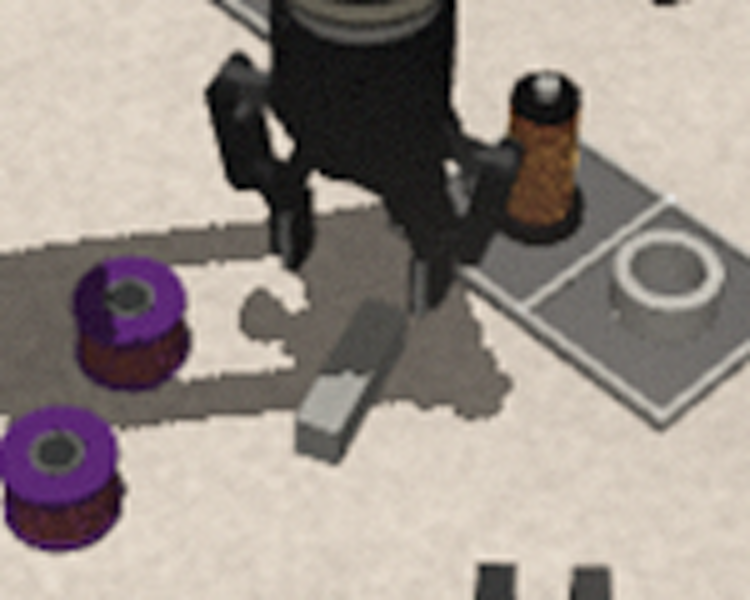

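Jaws lined up across the bar's width. Descend.

Call:
jog_arm --pt "-0.1 2 -0.4 -0.2 0 0 90" --pt "-0.1 2 -0.2 0 0 0 90" --pt "0 1 0 0 0 0 90" --pt "0 0.3 0 0 0 0 90" --pt "0 0 0 0 0 0 90"

```text
t: 24.35
position: [459.6, -178.8, 41.0]
ee_rot: [-1.395, 0.836, -0.874]
wrist_force: [-0.3, 0.4, -0.1]
grip_width: 0.644
```

```bash
python3 - <<'E'
from h import *
plan([453,-177,24],-63.5)
E
```

```text
t 24.4 p [ 459.6 -178.8   41. ] th -63.0 F [-0.3  0.4 -0.1] grip 0.644 | d [ -6.6   1.8 -17. ]
[-0.49  1.68 -0.52] [-0.8  0.5  1.1]
```

Call:
jog_arm --pt "-0.5 0.4 -0.6 -0.8 0.5 1.1 90" --pt "0 0.6 -0.2 0 0 0 90" --pt "0 0.5 0 0 0 0 90" --pt "0 0.2 0 0 0 0 90" --pt "0 0 0 0 0 0 90"

```text
t: 24.85
position: [451.6, -179.0, 25.6]
ee_rot: [-1.393, 0.86, -0.865]
wrist_force: [-0.5, 0.2, 0.1]
grip_width: 0.644
```

```bash
python3 - <<'E'
from h import *
plan([453,-177,24],-63.5)
E
```

```text
t 24.9 p [ 451.6 -179.    25.6] th -63.5 F [-0.5  0.2  0.1] grip 0.644 | d [ 1.4  2.  -1.6]
[-0.11  0.16  0.22] [-0.1 -0.   0.2]
```

Call:
jog_arm --pt "-0.1 0.2 0.2 0 0 0 130" --pt "0 0 0 0 0 0 160" --pt "0 0 0 0 0 0 230" --pt "0 0 0 0 0 0 230" --pt "0 0 0 0 0 0 230" --pt "0 0 0 0 0 0 230" --pt "0 0 0 0 0 0 230" --newtons 60

```text
t: 25.55
position: [453.3, -177.2, 23.8]
ee_rot: [-1.393, 0.859, -0.865]
wrist_force: [-0.5, 0.5, -0.4]
grip_width: 0.242
```

Call:
jog_arm --pt "0 -1 0 0 0 0 230" --pt "0 -3 0 0 0 0 230" --pt "0 -4 0 0 0 0 230" --pt "0 -4 0 0 0 0 230" --pt "0 -2 0 0 0 0 230"

```text
t: 26.05
position: [448.1, -174.3, 162.6]
ee_rot: [-1.394, 0.874, -0.85]
wrist_force: [0.9, -0.3, -2.9]
grip_width: 0.243
```

```bash
python3 - <<'E'
from h import *
a=ctrl.capture("side")[:,:,::-1][130:310,200:400]
cv2.imwrite("pics/v13.png",cv2.resize(a,None,fx=3.3,fy=3.3,interpolation=cv2.INTER_CUBIC))
plan([625.5,69.5,165],-85)
E
```

```text
t 26.1 p [ 449.4 -175.   165.6] th -63.5 F [ 1.  -0.6  0.1] grip 0.238 | d [176.1 244.5  -0.6]
[-2.    0.    3.81] [ 0.1  3.1 -0.1]
[-2.2  0.   3.7] [ 0.1  3.1 -0.1]
[-2.4   0.01  3.57] [ 0.1  3.1 -0.1]
[-2.59  0.01  3.44] [ 0.1  3.1 -0.1]
[-2.77  0.01  3.3 ] [ 0.1  3.1 -0.1]
[-2.94  0.01  3.14] [ 0.1  3.1 -0.1]
[-3.11  0.01  2.98] [ 0.1  3.1 -0.1]
```

View pics/v13.png

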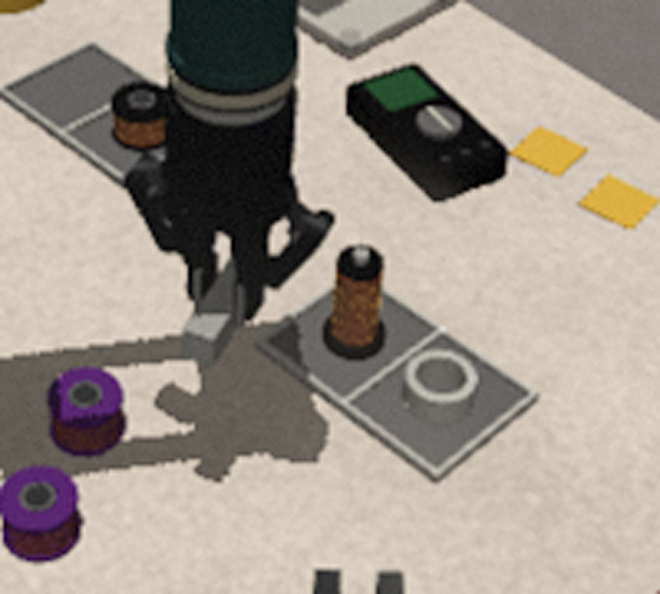

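Bar held level (20 mm reading ≈ its width). Carry with a 21.5° turn.

Call:
jog_arm --pt "-1.0 0 2 0 3 0 230" --pt "-2.1 0 3.7 0 3 0 230" --pt "-2.3 0 3.6 0 3 0 230" --pt "-2.5 0 3.5 0 3 0 230" --pt "-2.7 0 3.3 0 3 0 230" --pt "-2.9 0 3.1 0 3 0 230" --pt "-3 0 3 0 3 0 230" --pt "-1.5 0 1.5 0 0.5 0 230" --pt "0 0 0 0 0 0 230"

```text
t: 27.0
position: [633.2, 71.7, 156.6]
ee_rot: [-1.251, 1.175, -1.149]
wrist_force: [-0.2, -1.2, -3.1]
grip_width: 0.237
```

```bash
python3 - <<'E'
from h import *
plan([625.5,69.5,90],-85)
E
```

```text
t 27.0 p [633.2  71.7 156.6] th -86.2 F [-0.2 -1.2 -3.1] grip 0.237 | d [ -7.7  -2.2 -66.6]
[ 0.1   3.34 -0.33] [ 0.5 -0.6 -0.1]
[ 0.09  3.33 -0.36] [ 0.5 -0.6 -0.1]
```

Call:
jog_arm --pt "0.1 2.5 -0.3 0.5 -0.6 -0.1 230" --pt "0.1 3 -0.3 0.5 -0.6 -0.1 230" --pt "0 1 0 0 0 0 230" --pt "0 0 0 0 0 0 230"

```text
t: 27.4
position: [624.0, 68.5, 86.6]
ee_rot: [-1.256, 1.148, -1.141]
wrist_force: [0.0, 0.5, -3.1]
grip_width: 0.24
```

```bash
python3 - <<'E'
from h import *
plan([625.5,69.5,45],-85)
E
```

```text
t 27.4 p [624.   68.5  86.6] th -84.9 F [ 0.   0.5 -3.1] grip 0.240 | d [  1.5   1.  -41.6]
[-0.09  4.16  0.19] [0.4 0.1 0. ]
```

Call:
jog_arm --pt "-0.1 2 0.1 0.4 0 0 230" --pt "0 1.6 0 0 0 0 230" --pt "0 0.6 0 0 0 0 230" --pt "0 0 0 0 0 0 230" --pt "0 0 0 0 0 0 230"

```text
t: 27.9
position: [627.0, 67.6, 47.5]
ee_rot: [-1.246, 1.141, -1.149]
wrist_force: [0.5, 0.1, -3.0]
grip_width: 0.24
```

```bash
python3 - <<'E'
from h import *
plan([625.5,69.5,28],-85)
E
```

```text
t 27.9 p [627.   67.6  47.5] th -85.0 F [ 0.5  0.1 -3. ] grip 0.240 | d [ -1.5   1.9 -19.5]
[-0.21  1.95 -0.15] [-0.3 -0.   0.1]
```

Call:
jog_arm --pt "-0.2 0.8 -0.1 -0.3 0 0.1 230" --pt "0 0.6 0 0 0 0 230" --pt "0 0.3 0 0 0 0 230" --pt "0 0.1 0 0 0 0 230"

```text
t: 28.3
position: [627.8, 69.7, 31.1]
ee_rot: [-1.245, 1.142, -1.147]
wrist_force: [-0.4, 0.4, -1.9]
grip_width: 0.245
```

Call:
jog_arm --pt "0 0.1 0 0 0 0 230"

```text
t: 28.4
position: [627.8, 69.7, 30.0]
ee_rot: [-1.245, 1.142, -1.147]
wrist_force: [0.1, 0.3, -2.7]
grip_width: 0.245
```

Call:
jog_arm --pt "0 0.1 0 0 0 0 230" --pt "0 0.1 0 0 0 0 230" --pt "0 0.1 0 0 0 0 230"

```text
t: 28.7
position: [628.0, 69.8, 27.8]
ee_rot: [-1.245, 1.141, -1.148]
wrist_force: [-3.7, 0.0, 4.5]
grip_width: 0.239
```

Contact at z ≈ 27.8. Release partially and rise.

Call:
jog_arm --pt "0 0 0 0 0 0 150" --pt "0 0 0 0 0 0 140" --pt "0 0 0 0 0 0 140" --pt "0 -0.5 0 0 0 0 140" --pt "0 -2 0 0 0 0 140" --pt "0 -4 0 0 0 0 100" --pt "0 -4 0 0 0 0 0" --pt "0 -4 0 0 0 0 0"

```text
t: 29.5
position: [624.4, 69.6, 171.9]
ee_rot: [-1.253, 1.15, -1.142]
wrist_force: [0.4, 0.3, -0.1]
grip_width: 0.921
```

```bash
python3 - <<'E'
from h import *
yc=np.array([428,-335.8]);a=np.radians(48.2);print(yc-6*np.array([np.cos(a),np.sin(a)]))
plan([424,-340,150],-41.8)
E
```

```text
[ 424.00080518 -340.272856  ]
t 29.5 p [624.4  69.6 171.9] th -85.1 F [ 0.4  0.3 -0.1] grip 0.921 | d [-200.4 -409.6  -21.9]
[ 3.55  0.21 -2.13] [ 0.  -3.9 -0. ]
[ 3.4   0.21 -2.37] [ 0.  -3.9 -0. ]
[ 3.23  0.21 -2.6 ] [ 0.  -3.9 -0. ]
[ 3.04  0.21 -2.82] [ 0.  -3.9 -0. ]
[ 2.84  0.21 -3.02] [ 0.  -3.9 -0. ]
[ 2.63  0.21 -3.21] [ 0.  -3.9 -0. ]
[ 2.4   0.21 -3.38] [ 0.  -3.9 -0. ]
[ 2.16  0.21 -3.54] [ 0.  -3.9 -0. ]
[ 1.92  0.2  -3.68] [ 0.  -3.9 -0. ]
[ 1.66  0.2  -3.8 ] [ 0.  -3.9 -0. ]
[ 1.39  0.2  -3.9 ] [ 0.  -3.9 -0. ]
```

Call:
jog_arm --pt "3.5 0 -2.1 0 -3.9 0 0" --pt "3.4 0 -2.4 0 -3.9 0 0" --pt "3.2 0 -2.6 0 -3.9 0 0" --pt "3 0 -2.8 0 -3.9 0 0" --pt "2.8 0 -3 0 -3.9 0 0" --pt "2.6 0.2 -3.2 0 -3.9 0 0" --pt "2.4 0.2 -3.4 0 -3.9 0 0" --pt "2.2 0.2 -3.5 0 -3.9 0 0" --pt "1.9 0.2 -3.7 0 -3.9 0 0" --pt "1 0.2 -2 0 -3.9 0 0"

```text
t: 30.5
position: [458.6, -296.7, 179.8]
ee_rot: [-1.482, 0.574, -0.624]
wrist_force: [0.2, 0.1, -0.8]
grip_width: 1.0
```

```bash
python3 - <<'E'
from h import *
plan([424,-340,120],-41.8)
E
```

```text
t 30.5 p [ 458.6 -296.7  179.8] th -43.9 F [ 0.2  0.1 -0.8] grip 1.000 | d [-34.6 -43.3 -59.8]
[ 0.17  2.95 -2.81] [-0.4 -1.1  0.8]
[ 0.16  2.97 -2.79] [-0.4 -1.1  0.8]
```

Call:
jog_arm --pt "0.2 2 -2.6 -0.4 -1.1 0.8 0" --pt "0.2 3 -2.2 -0.4 -1.1 0.8 0" --pt "0 1 0 0 0 0 0" --pt "0 0 0 0 0 0 0"

```text
t: 30.9
position: [427.9, -340.9, 121.6]
ee_rot: [-1.496, 0.568, -0.578]
wrist_force: [-0.2, 0.4, 0.6]
grip_width: 1.001
```

```bash
python3 - <<'E'
from h import *
b=ctrl.capture("side")[:,:,::-1][120:384,150:450]
cv2.imwrite("pics/v14.png",cv2.resize(b,None,fx=2.2,fy=2.2,interpolation=cv2.INTER_CUBIC))
a=ctrl.capture("top")[:,:,::-1];cv2.imwrite("pics/top14.png",a);cv2.imwrite("pics/v15.png",cv2.resize(a[120:280,130:430],None,fx=2.5,fy=2.5,interpolation=cv2.INTER_CUBIC))
plan([424,-340,80],-41.8)
E
```

```text
t 31.0 p [ 428.9 -340.9  123.2] th -41.9 F [0.8 0.3 0.4] grip 0.998 | d [ -4.9   0.9 -43.2]
[-0.47  4.32 -0.26] [-0.  -0.1  0.5]
```

View pics/v14.png

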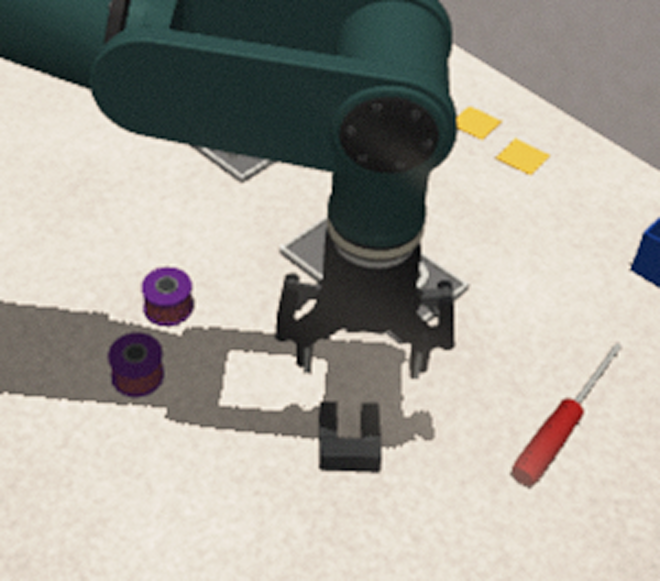

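View pics/v15.png

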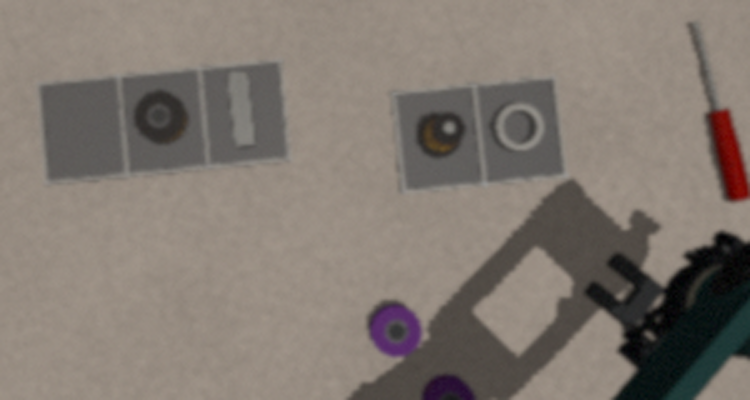

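All four are seated clear of the ribs; the jaws are square to the yoke. Descend on it.

Call:
jog_arm --pt "-0.5 2 -0.3 0 0 0.5 0" --pt "0 2 0 0 0 0 0" --pt "0 1.5 0 0 0 0 0" --pt "0 0.5 0 0 0 0 0" --pt "0 0 0 0 0 0 0"

```text
t: 31.5
position: [431.0, -339.6, 71.4]
ee_rot: [-1.501, 0.553, -0.581]
wrist_force: [-0.8, -0.2, -1.2]
grip_width: 1.0
```

```bash
python3 - <<'E'
from h import *
b=ctrl.capture("side")[:,:,::-1][240:360,240:390]
cv2.imwrite("pics/v16.png",cv2.resize(b,None,fx=5,fy=5,interpolation=cv2.INTER_CUBIC))
plan([424,-340,40],-41.8)
E
```

```text
t 31.6 p [ 431.2 -339.8   71.9] th -41.5 F [ 0.2  0.3 -0.3] grip 0.999 | d [ -7.2  -0.2 -31.9]
[-0.59  3.18 -0.5 ] [-0.1  0.3  1.1]
```

View pics/v16.png

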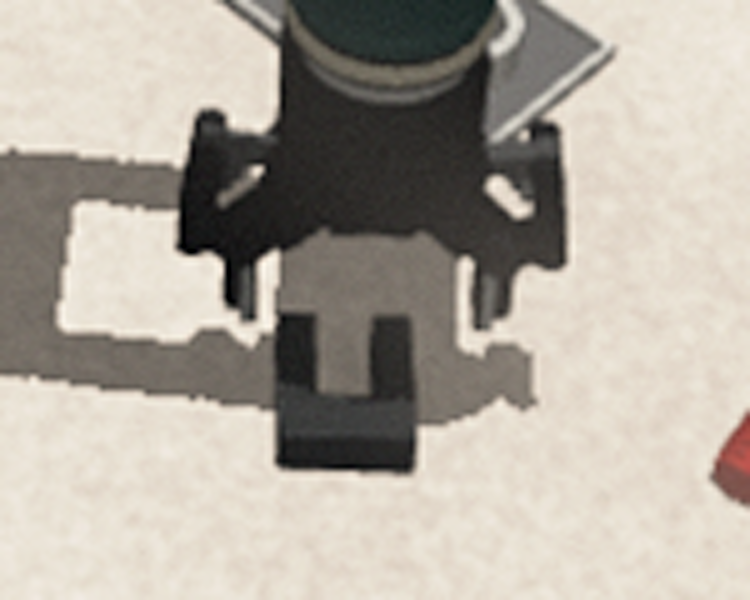

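Call:
jog_arm --pt "-0.7 0.5 -0.6 0 0.3 1.1 0" --pt "-0.1 1 0 0 0 0 0" --pt "0 1 0 0 0 0 0" --pt "0 0.5 0 0 0 0 0" --pt "0 0 0 0 0 0 0"

```text
t: 32.05
position: [422.1, -340.0, 42.6]
ee_rot: [-1.495, 0.567, -0.574]
wrist_force: [-0.3, 0.1, 0.2]
grip_width: 1.001
```

```bash
python3 - <<'E'
from h import *
plan([424,-340,20],-41.8)
E
```

```text
t 32.0 p [ 422.1 -340.    42.6] th -41.8 F [-0.3  0.1  0.2] grip 1.001 | d [  1.9   0.  -22.6]
[0.13 2.27 0.12] [-0.1  0.   0.2]
```

Call:
jog_arm --pt "0 1 0.1 0 0 0.2 0" --pt "0 0.8 0 0 0 0 0" --pt "0 0.5 0 0 0 0 0" --pt "0 0 0 0 0 0 0" --pt "0 0 0 0 0 0 0"

```text
t: 32.55
position: [422.7, -339.0, 16.8]
ee_rot: [-1.493, 0.571, -0.57]
wrist_force: [-0.1, -0.2, -0.3]
grip_width: 1.001
```

```bash
python3 - <<'E'
from h import *
plan([424,-340,20],-41.8)
b=ctrl.capture("side")[:,:,::-1][240:360,240:390]
cv2.imwrite("pics/v17.png",cv2.resize(b,None,fx=5,fy=5,interpolation=cv2.INTER_CUBIC))
E
```

```text
t 32.5 p [ 422.7 -339.    16.8] th -41.8 F [-0.1 -0.2 -0.3] grip 1.001 | d [ 1.3 -1.   3.2]
[ 0.16 -0.32  0.01] [-0.1  0.  -0.1]
```

View pics/v17.png

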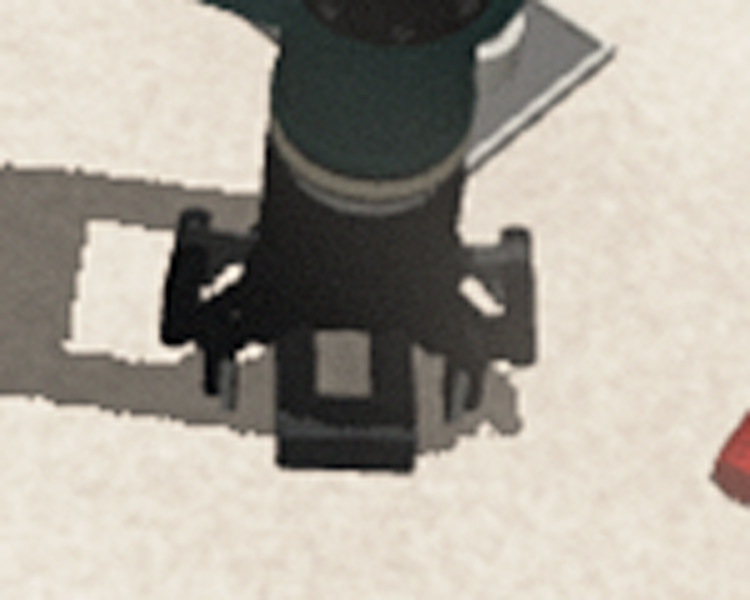

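Straddled symmetrically near the back. Close and lift.

Call:
jog_arm --pt "0.1 -0.3 0 0 0 0 70" --pt "0 0 0 0 0 0 150" --pt "0 0 0 0 0 0 150" --pt "0 0 0 0 0 0 150" --pt "0 0 0 0 0 0 150" --pt "0 0 0 0 0 0 150" --newtons 60

```text
t: 33.2
position: [424.2, -340.4, 21.3]
ee_rot: [-1.494, 0.569, -0.572]
wrist_force: [-0.9, 0.0, 0.1]
grip_width: 0.639
```

Call:
jog_arm --pt "0 -1 0 0 0 0 150" --pt "0 -3 0 0 0 0 150" --pt "0 -4 0 0 0 0 150" --pt "0 -4 0 0 0 0 150" --pt "0 -2 0 0 0 0 150"

```text
t: 33.7
position: [419.1, -335.6, 157.3]
ee_rot: [-1.484, 0.585, -0.554]
wrist_force: [0.7, -1.3, -3.5]
grip_width: 0.636
```

```bash
python3 - <<'E'
from h import *
b=ctrl.capture("side")[:,:,::-1][160:360,200:430]
cv2.imwrite("pics/v18.png",cv2.resize(b,None,fx=3,fy=3,interpolation=cv2.INTER_CUBIC))
plan([610,245.5,165],5)
E
```

```text
t 33.8 p [ 420.  -336.5  160.3] th -41.8 F [ 1.5  0.  -1.9] grip 0.638 | d [190.  582.    4.7]
[-1.76  0.01  4.  ] [-0.  -3.3 -0.1]
[-1.52  0.    4.1 ] [-0.  -3.3 -0.1]
[-1.28 -0.    4.18] [-0.  -3.3 -0.1]
[-1.03 -0.01  4.25] [-0.  -3.3 -0.1]
[-0.78 -0.01  4.3 ] [-0.  -3.3 -0.1]
[-0.53 -0.01  4.34] [-0.  -3.3 -0.1]
[-0.28 -0.02  4.36] [-0.  -3.3 -0.1]
[-0.02 -0.02  4.37] [-0.  -3.3 -0.1]
[ 0.23 -0.02  4.37] [-0.  -3.3 -0.1]
[ 0.49 -0.03  4.35] [-0.  -3.3 -0.1]
[ 0.74 -0.03  4.31] [-0.  -3.3 -0.1]
[ 0.99 -0.03  4.26] [-0.  -3.3 -0.1]
[ 1.23 -0.03  4.2 ] [-0.  -3.3 -0.1]
[ 1.48 -0.03  4.12] [-0.  -3.3 -0.1]
```

View pics/v18.png

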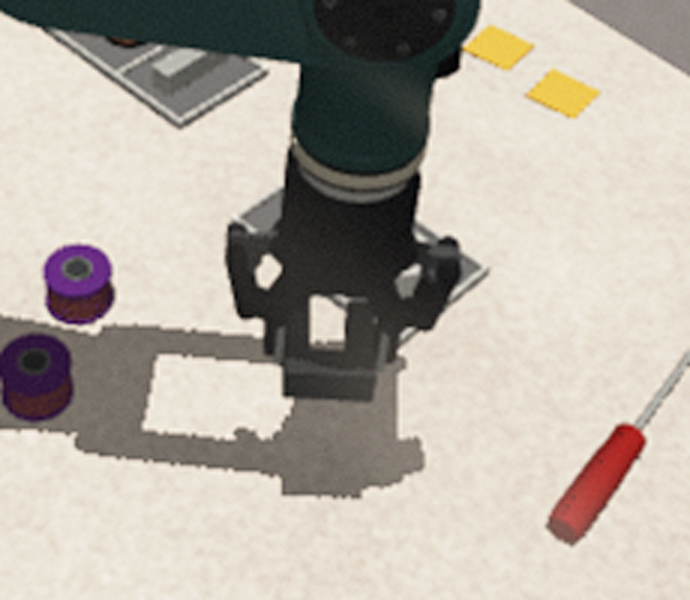

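Yoke held level. Carry to the remaining end bay.

Call:
jog_arm --pt "-1 0 2 0 -3.4 0 150" --pt "-1.6 0 4 0 -3.4 0 150" --pt "-1.4 0 4.1 0 -3.4 0 150" --pt "-1.1 0 4.2 0 -3.4 0 150" --pt "-0.9 0 4.3 0 -3.4 0 150" --pt "-0.6 0 4.3 0 -3.4 0 150" --pt "-0.4 0 4.4 0 -3.4 0 150" --pt "-0.1 0 4.4 0 -3.4 0 150" --pt "0.2 0 4.4 0 -3.4 0 150" --pt "0.4 0 4.4 0 -3.4 0 150"

```text
t: 34.75
position: [531.3, 72.8, 152.8]
ee_rot: [-1.557, 0.12, -0.075]
wrist_force: [0.4, -1.0, -4.7]
grip_width: 0.636
```

```bash
python3 - <<'E'
from h import *
plan([610,240,140],5)
E
```

```text
t 34.8 p [531.3  72.8 152.8] th -7.1 F [ 0.4 -1.  -4.7] grip 0.636 | d [ 78.7 167.2 -12.8]
[1.15 0.26 3.51] [-0.1 -2.4 -0.3]
[1.3  0.25 3.46] [-0.1 -2.4 -0.3]
[1.44 0.25 3.4 ] [-0.1 -2.4 -0.3]
[1.58 0.25 3.34] [-0.1 -2.4 -0.3]
[1.72 0.25 3.27] [-0.1 -2.4 -0.3]
```

Call:
jog_arm --pt "1.2 0 3.6 0 -2.5 -0.3 150" --pt "1.3 0 3.5 0 -2.5 -0.3 150" --pt "1.4 0 3.2 0 -2.5 -0.3 150" --pt "1.6 0 2.5 0 -2.5 -0.3 150" --pt "1.6 0 1.6 0 -2 -0.3 150" --pt "0.5 0 0.5 0 0 0 150" --pt "0 0 0 0 0 0 150"

```text
t: 35.45
position: [608.6, 232.8, 138.9]
ee_rot: [-1.559, -0.063, 0.099]
wrist_force: [-0.5, -0.5, -4.2]
grip_width: 0.639
```

```bash
python3 - <<'E'
from h import *
plan([610,240,80],5)
E
```

```text
t 35.5 p [608.6 232.8 138.9] th 5.9 F [-0.5 -0.5 -4.2] grip 0.639 | d [  1.4   7.2 -58.9]
[0.17 2.95 0.32] [-0.3  0.5 -0.6]
[0.14 2.95 0.34] [-0.3  0.5 -0.6]
```

Call:
jog_arm --pt "0.2 2 0.4 -0.3 0.5 -0.6 150" --pt "0.2 2.5 0.3 -0.3 0.5 -0.6 150" --pt "0 1.5 0 0 0 0 150" --pt "0 0 0 0 0 0 150" --pt "0 0 0 0 0 0 150"

```text
t: 35.95
position: [608.1, 235.2, 75.1]
ee_rot: [-1.574, -0.057, 0.069]
wrist_force: [-0.4, -1.2, -4.2]
grip_width: 0.635
```

```bash
python3 - <<'E'
from h import *
plan([610,240,40],5)
E
```

```text
t 36.0 p [608.1 235.2  75.1] th 4.6 F [-0.4 -1.2 -4.2] grip 0.635 | d [  1.9   4.8 -35.1]
[0.25 3.51 0.48] [ 0.2 -0.4 -0.5]
```

Call:
jog_arm --pt "0.2 1.5 0.4 0.2 -0.4 -0.5 150" --pt "0 1.2 0.1 0 0 0 150" --pt "0 0.6 0 0 0 0 150" --pt "0 0 0 0 0 0 150"

```text
t: 36.35
position: [612.0, 238.8, 45.7]
ee_rot: [-1.569, -0.072, 0.061]
wrist_force: [-0.3, -0.1, -4.5]
grip_width: 0.636
```

```bash
python3 - <<'E'
from h import *
plan([610,240,25],5)
b=ctrl.capture("side")[:,:,::-1][100:220,170:320]
cv2.imwrite("pics/v19.png",cv2.resize(b,None,fx=5,fy=5,interpolation=cv2.INTER_CUBIC))
E
```

```text
t 36.4 p [612.  238.8  45.7] th 4.8 F [-0.3 -0.1 -4.5] grip 0.636 | d [ -2.    1.2 -20.7]
[-0.2   2.06  0.14] [-0.  -0.2  0.4]
```

View pics/v19.png

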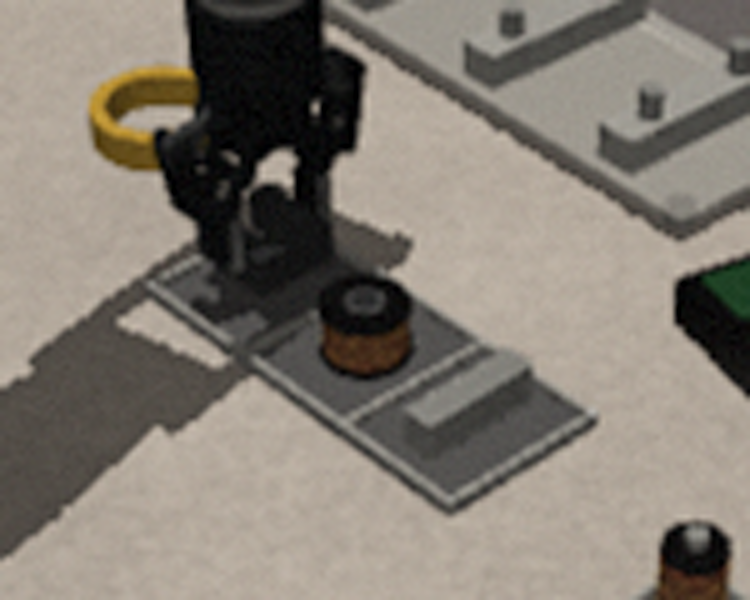

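Call:
jog_arm --pt "-0.1 0.7 0.2 0 -0.2 0.3 150" --pt "0 0.6 0 0 0 0 150" --pt "0 0.3 0 0 0 0 150" --pt "0 0.1 0 0 0 0 150"

```text
t: 36.8
position: [612.6, 241.3, 30.4]
ee_rot: [-1.568, -0.074, 0.065]
wrist_force: [-0.7, 0.1, -4.0]
grip_width: 0.638
```

Call:
jog_arm --pt "0 0.1 0 0 0 0 150" --pt "0 0.1 0 0 0 0 150"

```text
t: 37.0
position: [612.6, 241.3, 28.1]
ee_rot: [-1.568, -0.074, 0.065]
wrist_force: [-0.0, 0.0, -4.2]
grip_width: 0.638
```

Call:
jog_arm --pt "0 0.1 0 0 0 0 150" --pt "0 0.1 0 0 0 0 150" --pt "0 0.1 0 0 0 0 150" --pt "0 0.1 0 0 0 0 150"

```text
t: 37.4
position: [612.9, 241.4, 25.5]
ee_rot: [-1.568, -0.074, 0.065]
wrist_force: [-2.5, -1.2, 1.8]
grip_width: 0.638
```

Contact. Release and withdraw.

Call:
jog_arm --pt "0 0 0 0 0 0 80" --pt "0 0 0 0 0 0 60" --pt "0 0 0 0 0 0 60" --pt "0 0 0 0 0 0 60" --pt "0 -0.5 0 0 0 0 60" --pt "0 -2 0 0 0 0 60" --pt "0 -4 0 0 0 0 60" --pt "0 -4 0 0 0 0 60" --pt "0 -4 0 0 0 0 0"

```text
t: 38.3
position: [610.0, 240.4, 170.6]
ee_rot: [-1.57, -0.068, 0.071]
wrist_force: [1.8, 0.0, -0.7]
grip_width: 0.912
```

Call:
jog_arm --pt "-3 -2 0 0 0 0 0" --pt "-4 0 2 0 0 0 0" --pt "-4 0 2 0 0 0 0" --pt "-4 0 2 0 0 0 0" --pt "-4 0 2 0 0 0 0" --pt "0 0 0 0 0 0 0" --pt "0 0 0 0 0 0 0"

```text
t: 39.0
position: [412.8, 306.4, 204.7]
ee_rot: [-1.56, -0.087, 0.047]
wrist_force: [0.6, 0.4, 0.5]
grip_width: 0.996
```

```bash
python3 - <<'E'
from h import *
plan([400,300,200],5,1)
for n in("top","side"):
    a=ctrl.capture(n)[:,:,::-1];cv2.imwrite(f"pics/{n}F_raw.png",a);cv2.imwrite(f"pics/{n}F.png",cv2.resize(a[100:280,100:400] if n=="top" else a[100:330,150:450],None,fx=2.5,fy=2.5,interpolation=cv2.INTER_CUBIC))
E
```

```text
t 39.0 p [412.8 306.4 204.7] th 4.9 F [0.6 0.4 0.5] grip 0.996 | d [-12.8  -6.4  -4.7]
[-1.35  0.43 -0.53] [-0.5 -0.1  1.5]
```

View pics/topF.png

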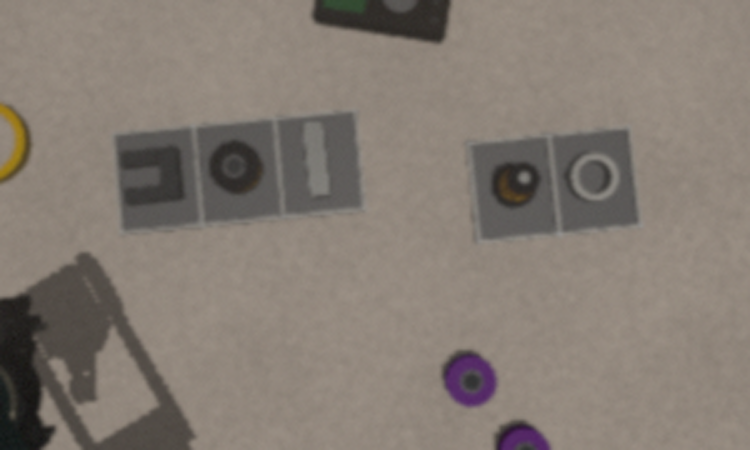

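View pics/sideF.png

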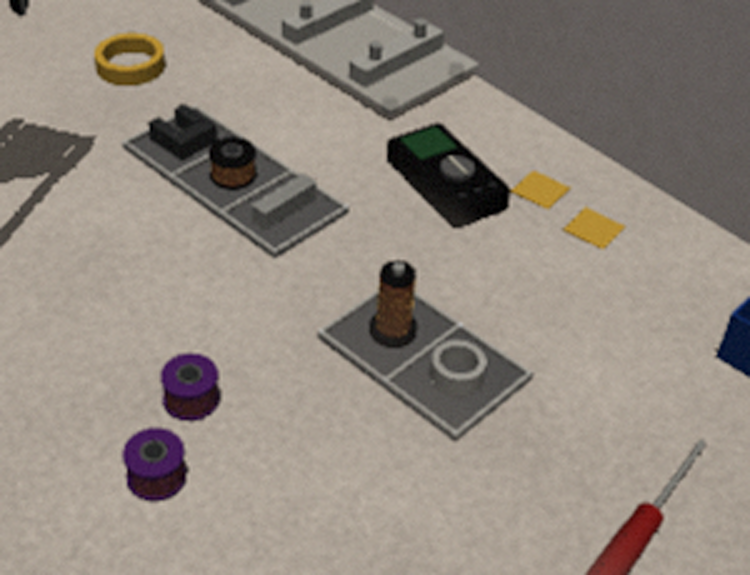

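The yoke's leg tips look close to the end rib (≈(121,160)); measure them, with parallax.

```bash
python3 - <<'E'
from h import *
t=cv2.imread("pics/topF_raw.png");s=cv2.imread("pics/sideF_raw.png")
cv2.imwrite("pics/zt.png",cv2.resize(t[145:200,140:200],None,fx=10,fy=10,interpolation=cv2.INTER_CUBIC))
cv2.imwrite("pics/zs.png",cv2.resize(s[130:190,190:260],None,fx=10,fy=10,interpolation=cv2.INTER_CUBIC))
E
```

```text
(no output)
```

View pics/zt.png

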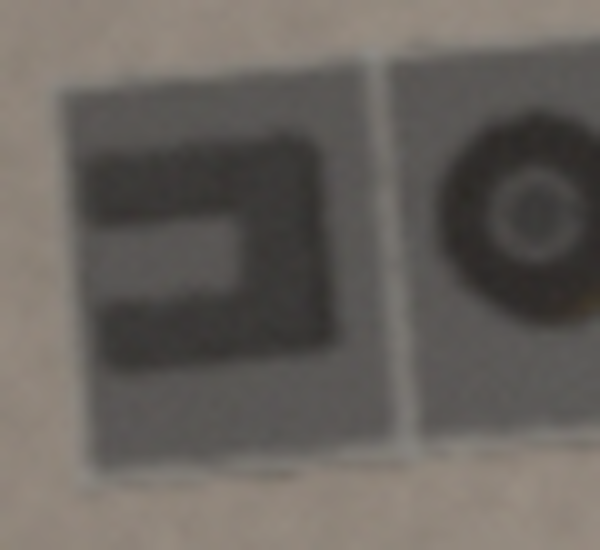

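View pics/zs.png

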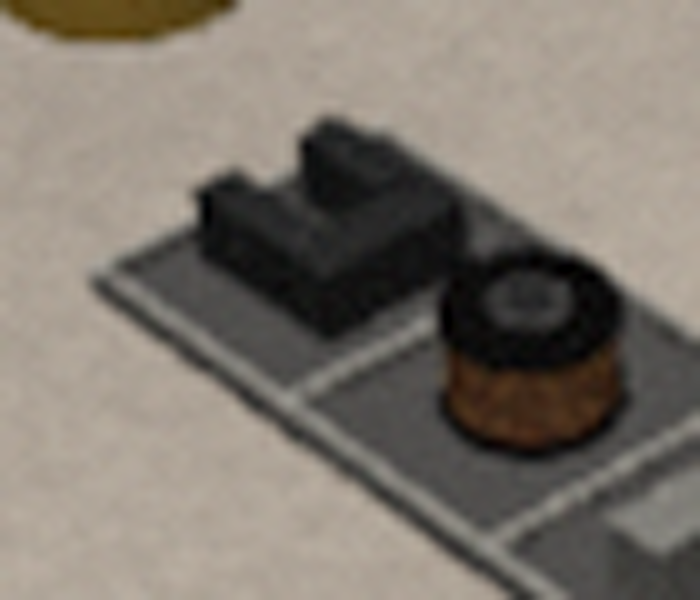

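```bash
python3 - <<'E'
from h import *
def o(n,x0,y0,z,f,h): z=np.atleast_2d(z).astype(float);return onz(n,np.c_[x0-.5+z[:,0]/f,y0-.5+z[:,1]/f],h)
C=np.array([617.4,157.8]);ya=np.array([-15.4,176.3]);ya/=np.linalg.norm(ya);xa=np.array([ya[1],-ya[0]])
def fr(P): P=P[:,:2]-C;return np.c_[P@xa,P@ya].round(1)
P=o("top",140,145,[(80,155),(320,135),(338,345),(100,370)],10,30);print("yoke top corners, tray frame\n",fr(P),fr(P.mean(0)[None]))
P=o("side",190,130,[(200,190),(325,118),(465,210),(325,272)],10,30);print("yoke side corners\n",fr(P),fr(P.mean(0)[None]))
P=o("side",190,130,[(330,335)],10,4);print("side back-corner bottom z4",fr(P))
P=o("top",140,145,[(537,213)],10,40);print("short",fr(P))
a=cv2.imread("pics/top0_raw.png").astype(int);b=cv2.imread("pics/topF_raw.png").astype(int)
d=(np.abs(a-b).sum(2)>60)
for nm,(x0,y0,x1,y1) in dict(meter=(215,70,290,125),tape=(70,135,115,180),screw=(395,120,440,210)).items(): print(nm,"changed px",d[y0:y1,x0:x1].sum())
E
```

```text
yoke top corners, tray frame
 [[ 31.1 120.3]
 [ 30.   56.3]
 [-26.3  56.5]
 [-26.6 119.9]] [[ 2.1 88.2]]
yoke side corners
 [[-24.4 116.4]
 [ 26.1 119.9]
 [ 26.5  55.4]
 [-23.   59.8]] [[ 1.3 87.9]]
side back-corner bottom z4 [[-20.4  62.9]]
short [[ 2.2 -0.5]]
meter changed px 0
tape changed px 0
screw changed px 0
```

```bash
python3 - <<'E'
from cell import ctrl
print(ctrl.close_job(), ctrl.sense()["t"])
E
```

```text
the job is handed in; nothing more can be done
the job is handed in; nothing more can be done
```

I made up both kits and handed the job in at about 39 s of the 112 s allowed; the hand-in reported no verdict. In the two-bay tray are the tall coil and the ring. In the three-bay tray are the yoke, the short coil in the middle bay, and the bar. I set each piece down until the wrist force showed contact, then released it. The gripper is withdrawn and open.

**Final pictures:** both views show all five pieces level in their bays and clear of the ribs.
- **Yoke:** centre at about (2, 88) mm in the tray frame, so roughly 10 mm from each rib. From the top view alone the leg tips looked close to the end rib. Corrected for its height, the yoke is clear in both views.
- **Short coil:** centre about 2 mm from the bay centre.
- **Other three pieces:** judged by eye only, not measured.

**Bystanders:** no pixel change at the meter, tape roll or screwdriver. The purple look-alikes were not touched.

**Disagreement:** the two cameras differed by 1–4 mm on the positions of the pieces at the start. I used averages, and the difference is well inside the placing tolerances.

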